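# Open the refill rack

## Task

Get the refill rack ready for topping up: take the safety cap off every jar that still has one (push it down firmly, give it a quarter turn counter-clockwise while it is down, and lift it off) and lay all the caps side by side in the shallow steel tray. Fold both of the rack's stiff side screens out until each stands square to the rack's front, pointing toward you. Leave the other things on the counter where they lie.

Things in the scene. Friction and masses are not known exactly. Their poses are not given: they have to be found in the camera images.
- rack: The fixed refill rack: a grey board 285 mm wide (its y) with three white jars in a row. Origin on the worktop under the middle jar's axis; x points to the rack's rear, away from its screens, y to its left end seen from the robot, z up. Jar axes at x = 0, y = -100, 0, +100 mm; jar bodies 76 mm across up to z 64 mm; necks 36 mm across, with two lugs at their +x and -x sides that hold the cap.
- mouth_right (a point): Centre of the right jar's mouth, on the jar's axis, 99 mm above the worktop.
- mouth_mid (a point): Centre of the middle jar's mouth, same height.
- mouth_left (a point): Centre of the left jar's mouth, same height.
- tray: Loose shallow steel tray, 105 (x) by 300 (y) mm outside, 16 mm high, walls and floor 4 mm, 0.45 kg. Origin at the centre of its underside. Room for three caps side by side along y, about 95 mm apart.
- screen_right (a joint): Angle (rad) of the right screen about its upright hinge; 0 = folded along the rack's front, pi/2 = square to the front, standing straight out toward the robot; stops at 2.2. Seen from above it opens counter-clockwise. The hinge is stiff (0.3 N m): it stays where it is left and can be pushed either way.
- screen_left (a joint): The same for the left screen, which opens clockwise seen from above.
- screen_right_hinge (a point): A point on the right screen's upright hinge axis, 125 mm above the worktop (at x = -75, y = -122 mm of the rack).
- screen_left_hinge (a point): The same for the left screen (at x = -75, y = +122 mm of the rack).
- screen_right_tab (a point): Middle of the top edge of the right screen's grip tab, 125 mm above the worktop, 98 mm from the hinge axis. The screen: an upright aluminium panel 8 mm thick, 107 long, from 40 to 95 mm above the worktop. The tab, 30 mm long along the panel and 8 thick, rises 30 mm above it near its free end: pinch it from above across its thickness. Folded, the screen runs along the rack's +y from its hinge.
- screen_left_tab (a point): Middle of the top edge of the left screen's grip tab, 125 mm above the worktop, 98 mm from the hinge axis. The screen: an upright aluminium panel 8 mm thick, 107 long, from 40 to 95 mm above the worktop. The tab, 30 mm long along the panel and 8 thick, rises 30 mm above it near its free end: pinch it from above across its thickness. Folded, it runs along the rack's -y from its hinge.
- cap_right: Grey eight-sided safety cap of the right jar (absent if that jar is open). 60 mm across opposite flats, 45 high, 0.08 kg, open below; origin at the centre of its lower rim, z up through its top; flats face its x and y axes and the 45 degree directions between. Locked, its rim is 72 mm and its top 117 mm above the worktop, its x axis within 0.1 rad of the rack's x.
- cap_right_centre (a point): Middle of cap_right, on its axis 22.5 mm above its lower rim. A spring (5 N at rest, 11 N at 6 mm down) keeps the cap up in its stops, where it turns only 15 degrees or so and cannot be lifted. Pressed down 6 to 7.5 mm (its bottom stop) it turns; 60 to 110 degrees counter-clockwise from above (best 75 to 90) it is free and lifts straight off by 30 mm.
- cap_mid: Grey eight-sided safety cap of the middle jar (absent if that jar is open). 60 mm across opposite flats, 45 high, 0.08 kg, open below; origin at the centre of its lower rim, z up through its top; flats face its x and y axes and the 45 degree directions between. Locked, its rim is 72 mm and its top 117 mm above the worktop, its x axis within 0.1 rad of the rack's x.
- cap_mid_centre (a point): Middle of cap_mid, on its axis 22.5 mm above its lower rim. A spring (5 N at rest, 11 N at 6 mm down) keeps the cap up in its stops, where it turns only 15 degrees or so and cannot be lifted. Pressed down 6 to 7.5 mm (its bottom stop) it turns; 60 to 110 degrees counter-clockwise from above (best 75 to 90) it is free and lifts straight off by 30 mm.
- cap_left: Grey eight-sided safety cap of the left jar (absent if that jar is open). 60 mm across opposite flats, 45 high, 0.08 kg, open below; origin at the centre of its lower rim, z up through its top; flats face its x and y axes and the 45 degree directions between. Locked, its rim is 72 mm and its top 117 mm above the worktop, its x axis within 0.1 rad of the rack's x.
- cap_left_centre (a point): Middle of cap_left, on its axis 22.5 mm above its lower rim. A spring (5 N at rest, 11 N at 6 mm down) keeps the cap up in its stops, where it turns only 15 degrees or so and cannot be lifted. Pressed down 6 to 7.5 mm (its bottom stop) it turns; 60 to 110 degrees counter-clockwise from above (best 75 to 90) it is free and lifts straight off by 30 mm.
- card_reader: White card reader 100x66x19 mm, a loose bystander lying flat on the worktop. Origin at the centre of its underside.
- marker: Black marker 138 mm long, a loose bystander lying flat on the worktop. Origin at the centre of its underside.
- sticky_pad: Yellow sticky-note pad 76x76x11 mm, a loose bystander lying flat on the worktop. Origin at the centre of its underside.
- coin_roll: Paper coin roll 74x21x21 mm, a loose bystander lying flat on the worktop. Origin at the centre of its underside.
Not all that is in view belongs to the job. Leave any turquoise look-alike of the cap_mid alone.

How it is judged:
By the outcome, as a careful person would: the job done as asked, in the order asked, and still so for the second after the job is handed in, with the robot touching nothing.
Of cap_right, cap_mid, cap_left only 2 to 3 are there at a start; the rules pass over those that are not, and their reading is None.
At some moment in a run one of tray may be knocked a few centimetres aside while the robot is not near it.
Once in a run the grip may slacken for a moment while it holds something.
It also fails if it takes over 208 s, if anything falls off the work surface, if the arm or the gripper's body presses on something with over 40 N, if the wrist force passes 120 N, or if a joint passes its speed limit or range.

## Robot

A 6-joint arm with a two-finger parallel gripper is mounted at the origin on a cart in front of the work surface, level with it; the furniture and walls round the work are solid. World frame = base frame: x ahead of the robot, y to its left, z up, the work surface at z = 0. Lengths are in m, angles in rad, forces in N, time in s.
With the tool pointing down it reaches from about 0.3 to 0.75 m from the base axis. Payload 8.5 kg.
Tool frame: the origin (TCP) lies on the centre line of the jaws, within the pads' length; the fingertips stand 22 mm ahead of it and the grasp point (between the pads) lies 3 mm ahead of it; z points along the fingers, y is the line along which they close (so a half turn about z gives the same grasp; the last joint's range is limited). The gripper opens to 85 mm and grips with 20 to 120 N. Pads are 22 mm wide; open, the fingers measure 114 mm over their backs; the gripper's body (76 mm by 85 mm) begins 54 mm behind the grasp point. The pads swing forward as they close: fully open they stand 13 mm farther back than shut.
Start: joints at [-1.553, 0.381, 1.297, -0, 1.464, -0.215], TCP at [0.127, -0.535, 0.253] pointing down, gripper open.
Joint ranges: [-3.11, 3.11], [-0.89, 2.33], [0.22, 2.48], [-1.42, 4.56], [0.17, 2.85], [-2.88, 2.88]. Speed limits (rad/s): [2.39, 2.39, 3.14, 3.14, 3.14, 3.14].

## Interface

Orientations are given as a 3x3 rotation matrix whose columns are the frame's x, y, z axes.
In Python, from station import bot gives the robot as it stands.
- The arm moves only by the tool servo_tool, never from a script. Its argument "plan" is a list of rows, each an object of numbers: "dx", "dy", "dz": the shift along the tool's x, y, z in m; "wx", "wy", "wz": the turn, a rotation vector about the tool's x, y, z in rad. In form: [{"dx": .., "dy": .., "dz": .., "wx": .., "wy": .., "wz": ..}, ...]. A call has 1 to 20 rows; each row is the pose to reach, as a shift and turn from the pose commanded when the call began, along the tool's axes at that moment; what a row does not reach only later rows make up. A row lasts 1/10 s, in which the tool goes at most 50 mm and 8.59 degrees, less where a joint would pass 70% of its speed; a pose out of reach is approached as far as the arm can. A call with a gripper value outside its range is refused whole. "fingers" is the opening in per cent of the stroke, from 0 (shut) to 100 (fully open), set as the call begins (left out, the last holds). The fingers move at their own pace and stop on an object; "squeeze" is the grip in N (left out, the last holds). Time passes only in rows, so rows that repeat a pose let the fingers close. It gives the time, the measured TCP pose, the force, the opening and the grip force at its end, in the units of the state.
- bot.sense(): the state, without advancing time (a new reading comes with each control period).
- bot.capture(name): name is "scene" or "top"; returns a dict with "color" (400x640x3 uint8, red, green, blue), "fx", "fy", "cx", "cy" (pixels), "k1" (the pictures are not rectified: a ray, as slopes to the right and down, at radius r is drawn at 1 + k1 r^2 times it, then the intrinsics apply), "R" (3x3) and "t" (3): a world point X has camera coordinates R X + t. Camera axes: x right, y down, z forward; pixel columns grow to the right and rows downward; lengths in m; the calibration is good to about 2 mm. A picture is of the moment at which its call begins. There is no depth.
- bot.job_done(): hands the job in; it is judged then, once.
The state is a dict: "time": time; "joints": joint angles; "joint_vel": joint speeds; "joint_torque": joint torques, N m; "ee_pos": TCP position; "tcp_rot": TCP orientation; "wrist_force": force on the tool from outside, world axes, zero at the start; "moment": the same for the moment, N m; "grip_width": finger opening in m; "finger_force": force on a finger pad.
Only numpy, scipy, OpenCV 4.12 (cv2) and the standard library are available. Lean on these libraries where they do the work, as an engineer would, in place of code of your own. Each camera call takes 0.05 s, during which the arm holds its last target. There are 200 camera calls.

## Working session

There is one attempt and no reset: what is moved stays moved. The work goes in short steps, Python scripts to look and compute and a tool call to move; the robot and the scene stay as the last step left them, time stands still between calls to the robot, and variables do not carry over. Pictures are saved under pics/ and viewed, at most 14 in all, crops included, and the job is handed in when it is done.

Besides the shell and the picture viewer there is one more tool, called after "Call:" by a JSON object that holds its "api" and its "payload", one argument or row to a line. servo_tool: Moves the arm, as the interface text tells. Its arguments: {"type":"object","properties":{"plan":{"type":"array"},"fingers":{"type":"number"},"squeeze":{"type":"number"}},"required":["plan"]}

```bash
mkdir -p pics; ls; cat > h.py <<'E'
import numpy as np, cv2
from station import bot
def cap(n):
    return bot.capture(n)
def save(c,f,box=None,s=1):
    im=c["color"][:,:,::-1]
    if box: im=im[box[1]:box[3],box[0]:box[2]]
    if s!=1: im=cv2.resize(im,None,fx=s,fy=s,interpolation=cv2.INTER_CUBIC)
    cv2.imwrite("pics/"+f,im)
def proj(c,X):
    p=np.asarray(c["R"])@np.asarray(X,float)+np.asarray(c["t"]); x,y=p[:2]/p[2]; k=1+c["k1"]*(x*x+y*y)
    return np.array([c["fx"]*x*k+c["cx"],c["fy"]*y*k+c["cy"]])
def ray(c,u,v):
    K=np.array([[c["fx"],0,c["cx"]],[0,c["fy"],c["cy"]],[0,0,1.]])
    q=cv2.undistortPoints(np.array([[[u,v]]],float),K,np.array([c["k1"],0,0,0.]))[0,0]
    R=np.asarray(c["R"]);t=np.asarray(c["t"])
    return -R.T@t, R.T@np.array([q[0],q[1],1])
def onz(c,u,v,z):
    o,d=ray(c,u,v); return o+d*(z-o[2])/d[2]
E
python3 - <<'E'
from h import *
for n in("scene","top"):
    c=cap(n); save(c,n+"0.png"); o,d=ray(c,320,200); print(n,o,d,c["fx"],c["k1"])
s=bot.sense(); print({k:np.round(v,3).tolist() for k,v in s.items()})
E
```

```text
pics
scene [0.03735938 0.29085688 0.81273772] [ 0.57122561 -0.28939256 -0.7681562 ] 375.4127217497251 -0.07847810910744205
top [0.493192   0.01221336 1.44968033] [ 0.06737505 -0.01175182 -0.9977896 ] 450.19228776193177 -0.08267021437329886
{'time': 0.1, 'joints': [-1.553, 0.381, 1.298, 0.0, 1.464, -0.215], 'joint_vel': [0.001, -0.003, -0.003, 0.001, -0.002, -0.0], 'joint_torque': [0.003, -44.923, -23.166, -0.0, 0.004, -0.0], 'ee_pos': [0.127, -0.535, 0.253], 'tcp_rot': [[0.973, 0.231, -0.0], [0.231, -0.973, 0.001], [0.0, -0.001, -1.0]], 'wrist_force': [-0.37, 1.047, -0.504], 'moment': [0.004, -0.034, -0.043], 'finger_force': 0.0, 'grip_width': 0.086}
```

View pics/scene0.png

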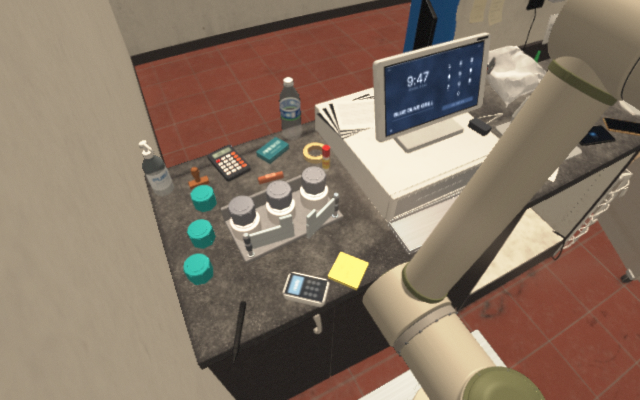

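View pics/top0.png

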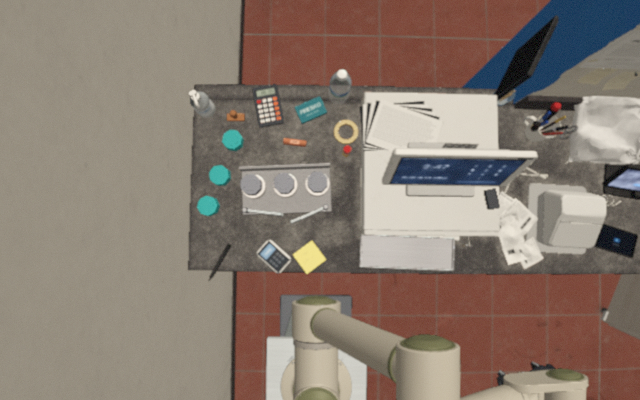

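The top view shows the rack at (286,188) with three jars at (253,186), (285,185) and (317,183). The turquoise look-alikes are at (232,140), (219,175) and (207,205). The tray is probably the steel rectangle at (407,252). I'll check these in close crops.

```bash
python3 - <<'E'
from h import *
c=cap("top"); s=cap("scene")
a=cv2.resize(c["color"][150:280,230:470,::-1],None,fx=3.3,fy=3.3,interpolation=cv2.INTER_CUBIC)
cv2.imwrite("pics/t1.png",a)
save(s,"s1.png",(215,150,475,280),3)
for p in [(245,165),(330,165),(331,212),(242,212)]: print(p,onz(c,*p,0.01))
for p in [(253,186),(285,185),(317,183)]: print(p,onz(c,*p,0.117))
for p in [(361,234),(455,236),(453,270),(359,268)]: print(p,onz(c,*p,0.016))
E
```

```text
(245, 165) [0.70058665 0.23897521 0.01      ]
(330, 165) [ 0.7039401  -0.03562293  0.01      ]
(331, 212) [ 0.55239004 -0.04040323  0.01      ]
(242, 212) [0.54854233 0.24486532 0.01      ]
(253, 186) [0.62235479 0.19658141 0.117     ]
(285, 185) [0.62654704 0.10119376 0.117     ]
(317, 183) [0.63375347 0.00605755 0.117     ]
(361, 234) [ 0.48340502 -0.13630876  0.016     ]
(455, 236) [ 0.48016592 -0.4381176   0.016     ]
(453, 270) [ 0.37196458 -0.43130785  0.016     ]
(359, 268) [ 0.37588902 -0.13079003  0.016     ]
```

View pics/t1.png

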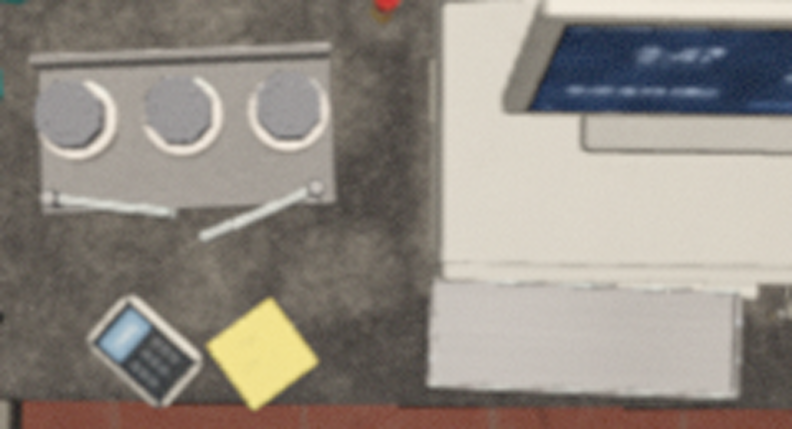

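View pics/s1.png

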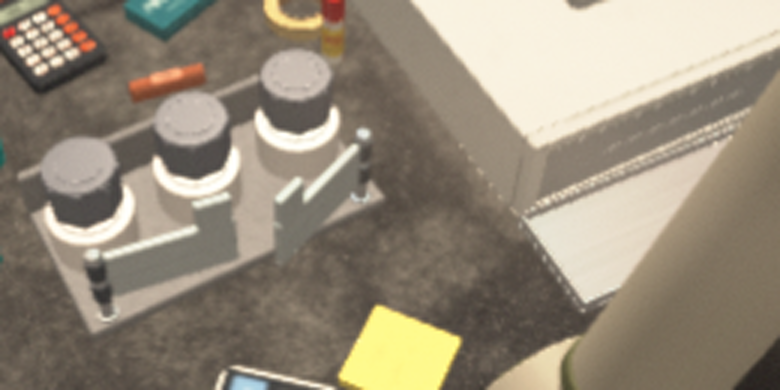

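All three jars carry grey eight-sided caps. The crop puts their tops near top-view pixels (251,184), (284,183) and (318,181). The turquoise look-alikes stay alone. The tray is the steel rectangle at lower right, the left screen is nearly folded, and the right one is about 30° open.

```bash
cat >> h.py <<'E'
def caps(c):
    im=c["color"]; b=cv2.resize(im,None,fx=4,fy=4,interpolation=cv2.INTER_CUBIC).astype(int)
    return b
def mask(c,f):
    b=cv2.resize(c["color"],None,fx=4,fy=4,interpolation=cv2.INTER_CUBIC).astype(int)
    m=f(b[:,:,0],b[:,:,1],b[:,:,2]).astype(np.uint8)*255
    return cv2.morphologyEx(m,cv2.MORPH_OPEN,np.ones((5,5)))
def blobs(c,f,box,amin):
    m=mask(c,f); k=np.zeros_like(m); x0,y0,x1,y1=[4*v for v in box]; k[y0:y1,x0:x1]=m[y0:y1,x0:x1]
    cs,_=cv2.findContours(k,cv2.RETR_EXTERNAL,cv2.CHAIN_APPROX_NONE)
    out=[]
    for q in cs:
        if cv2.contourArea(q)<amin*16: continue
        r=cv2.minAreaRect(q); out.append((((np.array(r[0])+.5)/4-.5),np.array(r[1])/4,r[2],cv2.contourArea(q)/16,((cv2.boxPoints(r)+.5)/4-.5)))
    return out
E
python3 - <<'E'
from h import *
c=cap("top"); im=c["color"]
for p in [(251,184),(284,183),(318,181),(268,195),(267,185),(293,185),(407,252),(407,240),(420,220),(340,220)]: print(p,im[p[1],p[0]])
f=lambda r,g,b:(b-r>3)&(r>95)&(r<185)
for q in blobs(c,f,(235,160,335,205),100): print("cap",q[:4],onz(c,*q[0],.117))
f=lambda r,g,b:(r>145)&(abs(r-b)<14)
for q in blobs(c,f,(350,225,470,280),800):
    print("tray",q[:4]); print(np.array([onz(c,*p,.016) for p in q[4]]), onz(c,*q[0],.016))
E
```

```text
(251, 184) [152 148 149]
(284, 183) [156 153 152]
(318, 181) [158 155 153]
(268, 195) [168 162 155]
(267, 185) [170 163 154]
(293, 185) [152 147 144]
(407, 252) [197 192 184]
(407, 240) [195 189 184]
(420, 220) [219 213 200]
(340, 220) [97 92 85]
tray (array([403.55767822, 251.78521729]), array([87.90912628, 33.75427246]), 2.1610794067382812, 2403.15625)
[[ 0.37906213 -0.13075654  0.016     ]
 [ 0.48571606 -0.13397128  0.016     ]
 [ 0.478126   -0.41576045  0.016     ]
 [ 0.37088561 -0.41140701  0.016     ]] [ 0.42851111 -0.27229488  0.016     ]
```

```bash
python3 - <<'E'
from h import *
c=cap("top")
f=lambda r,g,b:(r-b<9.5)&(r>120)&(r<180)
for q in blobs(c,f,(235,160,335,205),80): print("cap",q[:4],onz(c,*q[0],.117))
f=lambda r,g,b:(r>135)&(abs(r-b)<20)
for q in blobs(c,f,(350,233,470,280),800):
    print("tray",q[:4]); print(np.array([onz(c,*p,.016) for p in q[4]]), onz(c,*q[0],.016))
s=cap("scene")
for X in [(.63,.1,.117),(.63,.2,.117),(.636,0,.117)]: print(proj(s,X),proj(c,X))
E
```

```text
cap (array([249.70791626, 184.0504303 ]), array([20.32909393, 19.88311768]), 48.01278305053711, 315.125) [0.62806938 0.20656521 0.117     ]
cap (array([283.375, 182.5  ]), array([20.25, 19.5 ]), 90.0, 309.75) [0.63396334 0.10617105 0.117     ]
cap (array([316.875, 181.25 ]), array([20.25, 18.5 ]), 90.0, 300.21875) [0.63898371 0.00649554 0.117     ]
tray (array([407.13342285, 250.7698822 ]), array([95.54231262, 37.8801384 ]), 1.005086064338684, 3341.5)
[[ 0.37315239 -0.13093192  0.016     ]
 [ 0.4928892  -0.13210961  0.016     ]
 [ 0.49080465 -0.4389211   0.016     ]
 [ 0.37026093 -0.43637265  0.016     ]] [ 0.4318333  -0.28372652  0.016     ]
[280.52195129 189.20222831] [285.42171183 183.8506096 ]
[242.15851105 203.393071  ] [251.91764608 183.43300803]
[315.63386802 174.35222838] [319.04504437 182.27545973]
```

```bash
cat >> h.py <<'E'
def go(x,y,z,yaw):
    s=bot.sense(); R=np.array(s["tcp_rot"]); p=np.array(s["ee_pos"])
    d=R.T@(np.array([x,y,z])-p); cy,sy=np.cos(yaw),np.sin(yaw)
    T=np.array([[cy,sy,0],[sy,-cy,0],[0,0,-1.]])
    w=cv2.Rodrigues(R.T@T)[0].ravel()
    print("d",np.round(d,4),"w",np.round(w,4),"rows~",max(np.linalg.norm(d)/.05,np.linalg.norm(w)/.15))
E
python3 -c "
from h import *
go(.639,.0065,.2,.055)"
```

```text
d [ 0.6232 -0.4088  0.0534] w [-0.0003 -0.      0.1778] rows~ 14.945062386267995
```

Call:
{"api": "servo_tool", "payload": {
  "plan": [
    {"dx": 0.04, "dy": -0.026, "dz": 0, "wz": 0},
    {"dx": 0.08, "dy": -0.052, "dz": 0, "wz": 0.02},
    {"dx": 0.12, "dy": -0.078, "dz": 0, "wz": 0.04},
    {"dx": 0.16, "dy": -0.104, "dz": 0, "wz": 0.06},
    {"dx": 0.2, "dy": -0.13, "dz": 0, "wz": 0.08},
    {"dx": 0.24, "dy": -0.156, "dz": 0, "wz": 0.1},
    {"dx": 0.28, "dy": -0.182, "dz": 0, "wz": 0.12},
    {"dx": 0.32, "dy": -0.208, "dz": 0, "wz": 0.14},
    {"dx": 0.36, "dy": -0.234, "dz": 0, "wz": 0.16},
    {"dx": 0.4, "dy": -0.26, "dz": 0.01, "wz": 0.178},
    {"dx": 0.44, "dy": -0.286, "dz": 0.02, "wz": 0.178},
    {"dx": 0.48, "dy": -0.312, "dz": 0.03, "wz": 0.178},
    {"dx": 0.52, "dy": -0.338, "dz": 0.04, "wz": 0.178},
    {"dx": 0.56, "dy": -0.364, "dz": 0.05, "wz": 0.178},
    {"dx": 0.6, "dy": -0.39, "dz": 0.053, "wz": 0.178},
    {"dx": 0.623, "dy": -0.409, "dz": 0.053, "wz": 0.178},
    {"dx": 0.623, "dy": -0.409, "dz": 0.053, "wz": 0.178},
    {"dx": 0.623, "dy": -0.409, "dz": 0.053, "wz": 0.178},
    {"dx": 0.623, "dy": -0.409, "dz": 0.053, "wz": 0.178}
  ],
  "fingers": 100
}}

```text
invalid input
```

```bash
python3 -c "
from h import *
go(.639,.0065,.1,.055); s=bot.sense(); print(s['wrist_force'],s['joints'])
c=cap('scene'); save(c,'s2.png',(215,120,375,270),4)
t=cap('top'); print(proj(c,s['ee_pos']))"
```

```text
d [ 0.6232 -0.4087  0.1534] w [-0.0003 -0.      0.1778] rows~ 15.21874404358112
[-0.55558166 -0.53759953 -0.33193831] [-1.55326713e+00  3.80722190e-01  1.29759469e+00  6.12805473e-07
  1.46361187e+00 -2.15320289e-01]
[654.55500502 204.32713694]
```

View pics/s2.png

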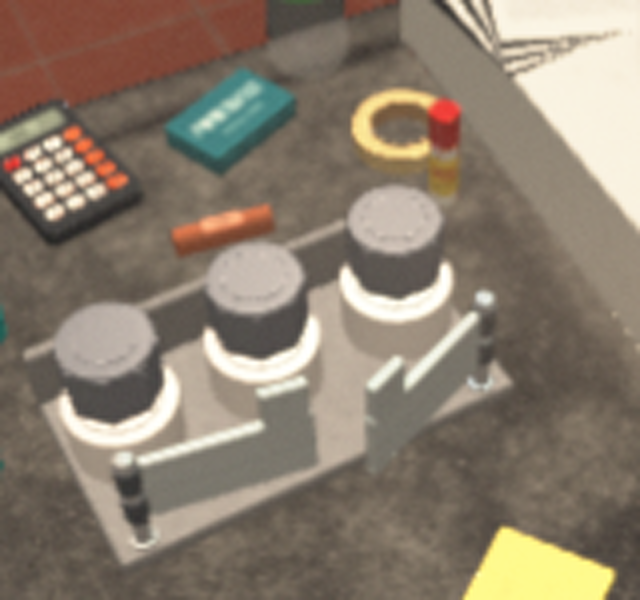

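The arm didn't move because the call was refused. The crop shows the three grey caps at (105,335), (255,280) and (395,215). I'll resend with every key filled in.

Call:
{"api": "servo_tool", "payload": {
  "plan": [
    {"dx": 0.12, "dy": -0.078, "dz": 0, "wx": 0, "wy": 0, "wz": 0.04},
    {"dx": 0.12, "dy": -0.078, "dz": 0, "wx": 0, "wy": 0, "wz": 0.04},
    {"dx": 0.12, "dy": -0.078, "dz": 0, "wx": 0, "wy": 0, "wz": 0.04},
    {"dx": 0.28, "dy": -0.182, "dz": 0, "wx": 0, "wy": 0, "wz": 0.12},
    {"dx": 0.28, "dy": -0.182, "dz": 0, "wx": 0, "wy": 0, "wz": 0.12},
    {"dx": 0.28, "dy": -0.182, "dz": 0, "wx": 0, "wy": 0, "wz": 0.12},
    {"dx": 0.28, "dy": -0.182, "dz": 0, "wx": 0, "wy": 0, "wz": 0.12},
    {"dx": 0.44, "dy": -0.286, "dz": 0.02, "wx": 0, "wy": 0, "wz": 0.178},
    {"dx": 0.44, "dy": -0.286, "dz": 0.02, "wx": 0, "wy": 0, "wz": 0.178},
    {"dx": 0.44, "dy": -0.286, "dz": 0.02, "wx": 0, "wy": 0, "wz": 0.178},
    {"dx": 0.44, "dy": -0.286, "dz": 0.02, "wx": 0, "wy": 0, "wz": 0.178},
    {"dx": 0.623, "dy": -0.409, "dz": 0.053, "wx": 0, "wy": 0, "wz": 0.178},
    {"dx": 0.623, "dy": -0.409, "dz": 0.053, "wx": 0, "wy": 0, "wz": 0.178},
    {"dx": 0.623, "dy": -0.409, "dz": 0.053, "wx": 0, "wy": 0, "wz": 0.178},
    {"dx": 0.623, "dy": -0.409, "dz": 0.053, "wx": 0, "wy": 0, "wz": 0.178},
    {"dx": 0.623, "dy": -0.409, "dz": 0.053, "wx": 0, "wy": 0, "wz": 0.178},
    {"dx": 0.623, "dy": -0.409, "dz": 0.053, "wx": 0, "wy": 0, "wz": 0.178},
    {"dx": 0.623, "dy": -0.409, "dz": 0.053, "wx": 0, "wy": 0, "wz": 0.178}
  ],
  "fingers": 100
}}

```text
time: 2.25
ee_pos: [0.6385, 0.0066, 0.2]
tcp_rot: [[0.998, 0.055, -0.001], [0.055, -0.998, -0.0], [-0.001, 0.0, -1.0]]
wrist_force: [-0.6, -0.8, 0.1]
grip_width: 0.0857
finger_force: 0.0
```

```bash
python3 -c "
from h import *
go(.639,.0065,.1,.055); s=bot.sense(); print(s['time'],s['wrist_force'],s['joints'])
c=cap('scene'); save(c,'s3.png',(235,100,395,230),5)
print(proj(c,s['ee_pos']))"
```

```text
d [0.0005 0.0001 0.1   ] w [0.0001 0.0007 0.0005] rows~ 2.000288812100288
2.25 [-0.64093915 -0.79927683  0.06140529] [-1.74651766e-01  5.75445173e-01  1.11812857e+00 -2.51864304e-04
  1.44869998e+00  1.34070938e+00]
[312.36147012 150.54778361]
```

View pics/s3.png

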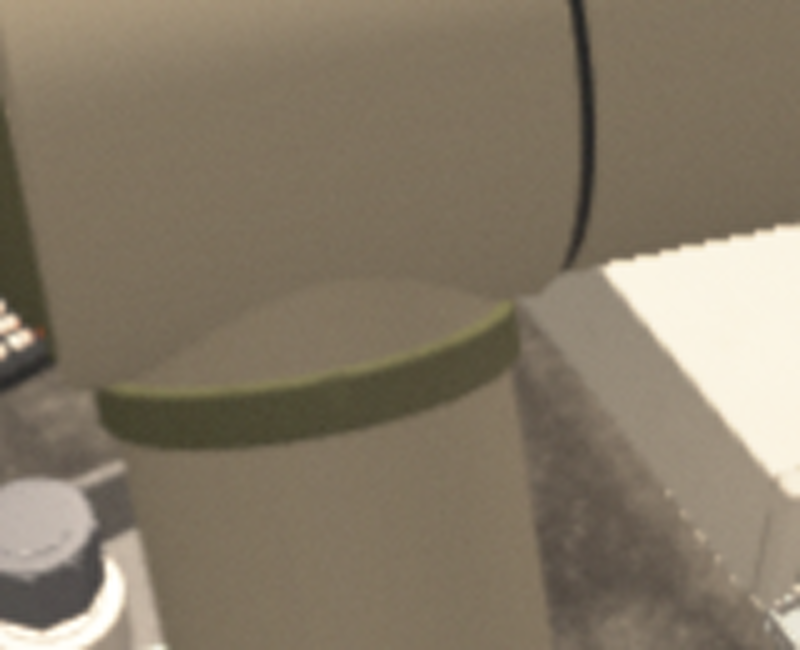

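The arm hides the cap at close range, so I'll go by the measured point and the force reading.

Call:
{"api": "servo_tool", "payload": {
  "plan": [
    {"dx": 0.0005, "dy": 0, "dz": 0.03, "wx": 0, "wy": 0, "wz": 0},
    {"dx": 0.0005, "dy": 0, "dz": 0.05, "wx": 0, "wy": 0, "wz": 0},
    {"dx": 0.0005, "dy": 0, "dz": 0.07, "wx": 0, "wy": 0, "wz": 0},
    {"dx": 0.0005, "dy": 0, "dz": 0.085, "wx": 0, "wy": 0, "wz": 0},
    {"dx": 0.0005, "dy": 0, "dz": 0.1, "wx": 0, "wy": 0, "wz": 0},
    {"dx": 0.0005, "dy": 0, "dz": 0.1, "wx": 0, "wy": 0, "wz": 0}
  ]
}}

```text
time: 2.9
ee_pos: [0.6379, 0.0054, 0.0991]
tcp_rot: [[0.999, 0.053, -0.003], [0.053, -0.999, 0.0], [-0.003, -0.001, -1.0]]
wrist_force: [-0.4, 0.8, 0.0]
grip_width: 0.0855
finger_force: 0.0
```

Call:
{"api": "servo_tool", "payload": {
  "plan": [
    {"dx": 0, "dy": 0, "dz": 0, "wx": 0, "wy": 0, "wz": 0},
    {"dx": 0, "dy": 0, "dz": 0, "wx": 0, "wy": 0, "wz": 0},
    {"dx": 0, "dy": 0, "dz": 0, "wx": 0, "wy": 0, "wz": 0},
    {"dx": 0, "dy": 0, "dz": 0, "wx": 0, "wy": 0, "wz": 0},
    {"dx": 0, "dy": 0, "dz": 0, "wx": 0, "wy": 0, "wz": 0},
    {"dx": 0, "dy": 0, "dz": 0, "wx": 0, "wy": 0, "wz": 0}
  ],
  "fingers": 0,
  "squeeze": 30
}}

```text
time: 3.5
ee_pos: [0.6396, 0.0062, 0.101]
tcp_rot: [[0.999, 0.055, 0.002], [0.055, -0.999, -0.001], [0.002, 0.001, -1.0]]
wrist_force: [-0.7, -2.8, 5.1]
grip_width: 0.0595
finger_force: 31.8
```

Call:
{"api": "servo_tool", "payload": {
  "plan": [
    {"dx": 0, "dy": 0, "dz": 0, "wx": 0, "wy": 0, "wz": 0},
    {"dx": 0, "dy": 0, "dz": 0, "wx": 0, "wy": 0, "wz": 0},
    {"dx": 0, "dy": 0, "dz": 0.003, "wx": 0, "wy": 0, "wz": 0},
    {"dx": 0, "dy": 0, "dz": 0.006, "wx": 0, "wy": 0, "wz": 0},
    {"dx": 0, "dy": 0, "dz": 0.008, "wx": 0, "wy": 0, "wz": 0},
    {"dx": 0, "dy": 0, "dz": 0.008, "wx": 0, "wy": 0, "wz": 0},
    {"dx": 0, "dy": 0, "dz": 0.008, "wx": 0, "wy": 0, "wz": 0}
  ],
  "squeeze": 70
}}

```text
time: 4.2
ee_pos: [0.6397, 0.0062, 0.0945]
tcp_rot: [[0.998, 0.055, 0.003], [0.055, -0.998, -0.001], [0.003, 0.001, -1.0]]
wrist_force: [-6.0, -2.3, 16.1]
grip_width: 0.0594
finger_force: 74.7
```

Call:
{"api": "servo_tool", "payload": {
  "plan": [
    {"dx": 0, "dy": 0, "dz": 0.002, "wx": 0, "wy": 0, "wz": 0},
    {"dx": 0, "dy": 0, "dz": 0.002, "wx": 0, "wy": 0, "wz": -0.1},
    {"dx": 0, "dy": 0, "dz": 0.002, "wx": 0, "wy": 0, "wz": -0.2},
    {"dx": 0, "dy": 0, "dz": 0.002, "wx": 0, "wy": 0, "wz": -0.3},
    {"dx": 0, "dy": 0, "dz": 0.002, "wx": 0, "wy": 0, "wz": -0.4},
    {"dx": 0, "dy": 0, "dz": 0.002, "wx": 0, "wy": 0, "wz": -0.5},
    {"dx": 0, "dy": 0, "dz": 0.002, "wx": 0, "wy": 0, "wz": -0.6},
    {"dx": 0, "dy": 0, "dz": 0.002, "wx": 0, "wy": 0, "wz": -0.7},
    {"dx": 0, "dy": 0, "dz": 0.002, "wx": 0, "wy": 0, "wz": -0.8},
    {"dx": 0, "dy": 0, "dz": 0.002, "wx": 0, "wy": 0, "wz": -0.9},
    {"dx": 0, "dy": 0, "dz": 0.002, "wx": 0, "wy": 0, "wz": -1.0},
    {"dx": 0, "dy": 0, "dz": 0.002, "wx": 0, "wy": 0, "wz": -1.1},
    {"dx": 0, "dy": 0, "dz": 0.002, "wx": 0, "wy": 0, "wz": -1.2},
    {"dx": 0, "dy": 0, "dz": 0.002, "wx": 0, "wy": 0, "wz": -1.3},
    {"dx": 0, "dy": 0, "dz": 0.002, "wx": 0, "wy": 0, "wz": -1.4},
    {"dx": 0, "dy": 0, "dz": 0.002, "wx": 0, "wy": 0, "wz": -1.45},
    {"dx": 0, "dy": 0, "dz": 0.002, "wx": 0, "wy": 0, "wz": -1.45}
  ]
}}

```text
time: 5.9
ee_pos: [0.6406, 0.0064, 0.0944]
tcp_rot: [[0.064, 0.998, 0.006], [0.998, -0.064, -0.001], [-0.001, 0.006, -1.0]]
wrist_force: [-5.7, -1.2, 25.7]
grip_width: 0.0592
finger_force: 75.6
```

```bash
python3 -c "
from h import *
s=bot.sense(); print({k:np.round(s[k],3).tolist() for k in('wrist_force','moment','joints','grip_width')})"
```

```text
{'wrist_force': [-5.748, -1.238, 25.661], 'moment': [-0.134, 0.945, 0.039], 'joints': [-0.174, 0.675, 1.253, -0.0, 1.206, -0.11], 'grip_width': 0.059}
```

Call:
{"api": "servo_tool", "payload": {
  "plan": [
    {"dx": 0, "dy": 0, "dz": -0.006, "wx": 0, "wy": 0, "wz": 0},
    {"dx": 0, "dy": 0, "dz": -0.012, "wx": 0, "wy": 0, "wz": 0},
    {"dx": 0, "dy": 0, "dz": -0.018, "wx": 0, "wy": 0, "wz": 0},
    {"dx": 0, "dy": 0, "dz": -0.022, "wx": 0, "wy": 0, "wz": 0},
    {"dx": 0, "dy": 0, "dz": -0.022, "wx": 0, "wy": 0, "wz": 0}
  ]
}}

```text
time: 6.4
ee_pos: [0.6391, 0.0068, 0.1123]
tcp_rot: [[0.066, 0.998, -0.0], [0.998, -0.066, 0.0], [0.0, -0.0, -1.0]]
wrist_force: [0.1, 0.1, -1.4]
grip_width: 0.0591
finger_force: 75.2
```

Call:
{"api": "servo_tool", "payload": {
  "plan": [
    {"dx": 0, "dy": 0, "dz": -0.04, "wx": 0, "wy": 0, "wz": 0},
    {"dx": 0, "dy": 0, "dz": -0.08, "wx": 0, "wy": 0, "wz": 0},
    {"dx": 0, "dy": 0, "dz": -0.1, "wx": 0, "wy": 0, "wz": 0},
    {"dx": -0.01, "dy": -0.04, "dz": -0.1, "wx": 0, "wy": 0, "wz": 0.12},
    {"dx": -0.02, "dy": -0.08, "dz": -0.1, "wx": 0, "wy": 0, "wz": 0.24},
    {"dx": -0.02, "dy": -0.12, "dz": -0.1, "wx": 0, "wy": 0, "wz": 0.36},
    {"dx": -0.02, "dy": -0.16, "dz": -0.1, "wx": 0, "wy": 0, "wz": 0.48},
    {"dx": -0.02, "dy": -0.2, "dz": -0.1, "wx": 0, "wy": 0, "wz": 0.6},
    {"dx": -0.02, "dy": -0.23, "dz": -0.1, "wx": 0, "wy": 0, "wz": 0.72},
    {"dx": -0.02, "dy": -0.23, "dz": -0.1, "wx": 0, "wy": 0, "wz": 0.84},
    {"dx": -0.02, "dy": -0.23, "dz": -0.1, "wx": 0, "wy": 0, "wz": 0.96},
    {"dx": -0.02, "dy": -0.23, "dz": -0.1, "wx": 0, "wy": 0, "wz": 1.08},
    {"dx": -0.02, "dy": -0.23, "dz": -0.1, "wx": 0, "wy": 0, "wz": 1.2},
    {"dx": -0.02, "dy": -0.23, "dz": -0.1, "wx": 0, "wy": 0, "wz": 1.32},
    {"dx": -0.02, "dy": -0.23, "dz": -0.1, "wx": 0, "wy": 0, "wz": 1.44},
    {"dx": -0.02, "dy": -0.23, "dz": -0.1, "wx": 0, "wy": 0, "wz": 1.5}
  ]
}}

```text
time: 8.0
ee_pos: [0.408, 0.002, 0.2119]
tcp_rot: [[1.0, 0.001, -0.001], [0.001, -1.0, 0.001], [-0.001, -0.001, -1.0]]
wrist_force: [0.2, 0.1, -1.2]
grip_width: 0.0594
finger_force: 75.4
```

```bash
cat >> h.py <<'E'
def tray(c):
    f=lambda r,g,b:(r>135)&(abs(r-b)<20)
    for q in blobs(c,f,(340,233,480,285),800):
        P=np.array([onz(c,*p,.016) for p in q[4]])
        print("tray",q[1:4],onz(c,*q[0],.016)); print(P[:,:2].round(4).tolist())
E
python3 -c "
from h import *
s=bot.sense(); print(s['time'],s['ee_pos'],s['wrist_force'],s['grip_width'])
c=cap('top'); tray(c); save(c,'t4.png',(230,130,470,290),3.3)
go(.43,-.284,.2,-.01)"
```

```text
8.0 [0.40803576 0.00203814 0.2119033 ] [ 0.18004301  0.12168757 -1.24690008] 0.05941763964896125
tray (array([100.51098633,  37.8928566 ]), 0.9710219502449036, 3324.0) [ 0.43176185 -0.29166633  0.016     ]
[[0.373, -0.131], [0.4928, -0.1321], [0.4908, -0.455], [0.3701, -0.4525]]
d [0.0222 0.286  0.0117] w [-0.0006  0.0012  0.0092] rows~ 5.742124788754828
```

View pics/t4.png

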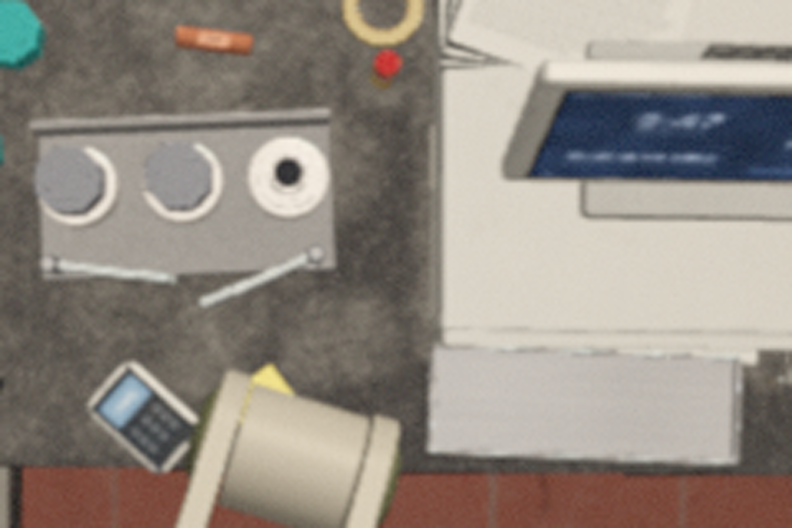

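```bash
python3 -c "
from h import *
go(.422,-.379,.2,-.03);go(.422,-.379,.045,-.03)
c=cap('top')
for p in [(360.3,235.2),(454.8,239.1),(453.6,270.3),(359.4,267.3),(407,253)]: print(onz(c,*p,.016)[:2])
"
```

```text
d [0.0143 0.381  0.0117] w [-0.0006  0.0012  0.0292] rows~ 7.629182279277083
d [0.0145 0.3811 0.1667] w [-0.0006  0.0012  0.0292] rows~ 8.324110405481687
[ 0.47957369 -0.13410772]
[ 0.47026811 -0.43741836]
[ 0.37102272 -0.43324914]
[ 0.37810827 -0.13203925]
[ 0.42476606 -0.28331587]
```

Call:
{"api": "servo_tool", "payload": {
  "plan": [
    {"dx": 0.004, "dy": 0.09, "dz": 0.01, "wx": 0, "wy": 0, "wz": 0},
    {"dx": 0.004, "dy": 0.09, "dz": 0.01, "wx": 0, "wy": 0, "wz": 0},
    {"dx": 0.01, "dy": 0.18, "dz": 0.01, "wx": 0, "wy": 0, "wz": 0.01},
    {"dx": 0.01, "dy": 0.18, "dz": 0.01, "wx": 0, "wy": 0, "wz": 0.01},
    {"dx": 0.0145, "dy": 0.27, "dz": 0.02, "wx": 0, "wy": 0, "wz": 0.03},
    {"dx": 0.0145, "dy": 0.27, "dz": 0.02, "wx": 0, "wy": 0, "wz": 0.03},
    {"dx": 0.0145, "dy": 0.381, "dz": 0.04, "wx": 0, "wy": 0, "wz": 0.03},
    {"dx": 0.0145, "dy": 0.381, "dz": 0.04, "wx": 0, "wy": 0, "wz": 0.03},
    {"dx": 0.0145, "dy": 0.381, "dz": 0.04, "wx": 0, "wy": 0, "wz": 0.03},
    {"dx": 0.0145, "dy": 0.381, "dz": 0.08, "wx": 0, "wy": 0, "wz": 0.03},
    {"dx": 0.0145, "dy": 0.381, "dz": 0.12, "wx": 0, "wy": 0, "wz": 0.03},
    {"dx": 0.0145, "dy": 0.381, "dz": 0.15, "wx": 0, "wy": 0, "wz": 0.03},
    {"dx": 0.0145, "dy": 0.381, "dz": 0.166, "wx": 0, "wy": 0, "wz": 0.03},
    {"dx": 0.0145, "dy": 0.381, "dz": 0.166, "wx": 0, "wy": 0, "wz": 0.03},
    {"dx": 0.0145, "dy": 0.381, "dz": 0.166, "wx": 0, "wy": 0, "wz": 0.03}
  ]
}}

```text
time: 9.6
ee_pos: [0.425, -0.379, 0.0468]
tcp_rot: [[1.0, -0.024, 0.0], [-0.024, -1.0, 0.0], [0.0, -0.0, -1.0]]
wrist_force: [0.3, -1.3, -0.5]
grip_width: 0.0592
finger_force: 75.9
```

Call:
{"api": "servo_tool", "payload": {
  "plan": [
    {"dx": 0, "dy": 0, "dz": 0.004, "wx": 0, "wy": 0, "wz": 0},
    {"dx": 0, "dy": 0, "dz": 0.008, "wx": 0, "wy": 0, "wz": 0},
    {"dx": 0, "dy": 0, "dz": 0.011, "wx": 0, "wy": 0, "wz": 0},
    {"dx": 0, "dy": 0, "dz": 0.011, "wx": 0, "wy": 0, "wz": 0},
    {"dx": 0, "dy": 0, "dz": 0.011, "wx": 0, "wy": 0, "wz": 0}
  ]
}}

```text
time: 10.1
ee_pos: [0.4248, -0.3792, 0.0354]
tcp_rot: [[1.0, -0.025, 0.0], [-0.025, -1.0, -0.0], [0.0, 0.0, -1.0]]
wrist_force: [0.0, 0.7, -0.6]
grip_width: 0.0595
finger_force: 75.9
```

Call:
{"api": "servo_tool", "payload": {
  "plan": [
    {"dx": 0, "dy": 0, "dz": 0.001, "wx": 0, "wy": 0, "wz": 0},
    {"dx": 0, "dy": 0, "dz": 0.002, "wx": 0, "wy": 0, "wz": 0},
    {"dx": 0, "dy": 0, "dz": 0.002, "wx": 0, "wy": 0, "wz": 0},
    {"dx": 0, "dy": 0, "dz": 0.002, "wx": 0, "wy": 0, "wz": 0}
  ]
}}

```text
time: 10.5
ee_pos: [0.4248, -0.3793, 0.0341]
tcp_rot: [[1.0, -0.025, 0.0], [-0.025, -1.0, -0.001], [0.0, 0.001, -1.0]]
wrist_force: [-1.9, 1.0, 5.4]
grip_width: 0.0592
finger_force: 76.7
```

Call:
{"api": "servo_tool", "payload": {
  "plan": [
    {"dx": 0, "dy": 0, "dz": 0, "wx": 0, "wy": 0, "wz": 0},
    {"dx": 0, "dy": 0, "dz": 0, "wx": 0, "wy": 0, "wz": 0},
    {"dx": 0, "dy": 0, "dz": 0, "wx": 0, "wy": 0, "wz": 0},
    {"dx": 0, "dy": 0, "dz": 0, "wx": 0, "wy": 0, "wz": 0},
    {"dx": 0, "dy": 0, "dz": -0.02, "wx": 0, "wy": 0, "wz": 0},
    {"dx": 0, "dy": 0, "dz": -0.05, "wx": 0, "wy": 0, "wz": 0},
    {"dx": 0, "dy": 0, "dz": -0.09, "wx": 0, "wy": 0, "wz": 0},
    {"dx": 0, "dy": 0, "dz": -0.13, "wx": 0, "wy": 0, "wz": 0},
    {"dx": 0, "dy": 0, "dz": -0.17, "wx": 0, "wy": 0, "wz": 0},
    {"dx": 0, "dy": -0.05, "dz": -0.17, "wx": 0, "wy": 0, "wz": 0},
    {"dx": 0, "dy": -0.1, "dz": -0.17, "wx": 0, "wy": 0, "wz": 0},
    {"dx": 0, "dy": -0.15, "dz": -0.17, "wx": 0, "wy": 0, "wz": 0},
    {"dx": 0, "dy": -0.2, "dz": -0.17, "wx": 0, "wy": 0, "wz": 0},
    {"dx": 0, "dy": -0.25, "dz": -0.17, "wx": 0, "wy": 0, "wz": 0},
    {"dx": 0, "dy": -0.3, "dz": -0.17, "wx": 0, "wy": 0, "wz": 0},
    {"dx": 0, "dy": -0.35, "dz": -0.17, "wx": 0, "wy": 0, "wz": 0},
    {"dx": 0, "dy": -0.4, "dz": -0.17, "wx": 0, "wy": 0, "wz": 0},
    {"dx": 0, "dy": -0.4, "dz": -0.17, "wx": 0, "wy": 0, "wz": 0},
    {"dx": 0, "dy": -0.4, "dz": -0.17, "wx": 0, "wy": 0, "wz": 0}
  ],
  "fingers": 80
}}

```text
time: 12.4
ee_pos: [0.4348, 0.0215, 0.2034]
tcp_rot: [[1.0, -0.022, 0.0], [-0.022, -1.0, -0.0], [0.0, 0.0, -1.0]]
wrist_force: [-0.2, 0.5, -0.1]
grip_width: 0.0685
finger_force: 0.0
```

```bash
python3 -c "
from h import *
s=bot.sense(); print(s['time'],s['ee_pos'],s['wrist_force'],s['grip_width'])
c=cap('top'); save(c,'t5.png',(230,130,470,290),3.3)
go(.634,.106,.2,.055)"
```

```text
12.4 [0.43476536 0.02152194 0.20339767] [-0.22156161  0.54770936 -0.06232638] 0.06848731563819274
d [ 0.1969 -0.0904  0.0034] w [ 0.0003 -0.0001 -0.0796] rows~ 4.334055041333125
```

View pics/t5.png

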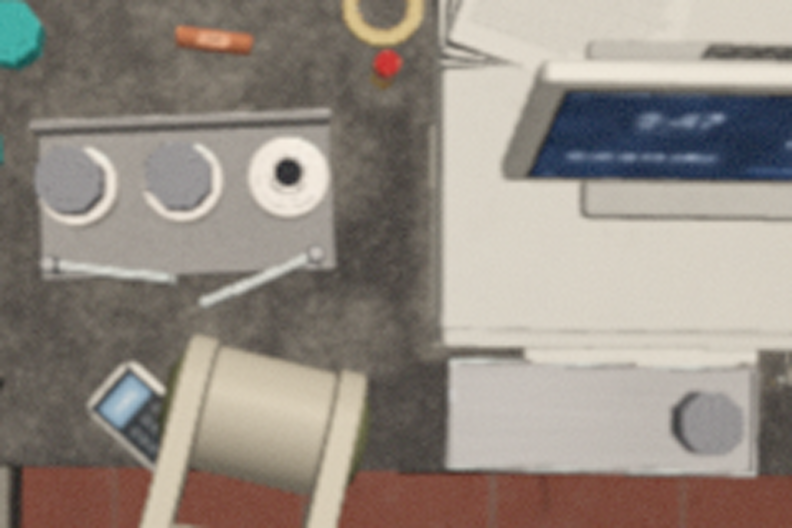

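The right jar is open and its cap stands in the tray at crop (707,424). The tray has shifted about 2 cm and its corner is now at (449,358); I'll re-measure before placing the next cap. Next is the middle cap.

Call:
{"api": "servo_tool", "payload": {
  "plan": [
    {"dx": 0.04, "dy": -0.018, "dz": 0, "wx": 0, "wy": 0, "wz": -0.02},
    {"dx": 0.08, "dy": -0.036, "dz": 0, "wx": 0, "wy": 0, "wz": -0.04},
    {"dx": 0.12, "dy": -0.054, "dz": 0, "wx": 0, "wy": 0, "wz": -0.06},
    {"dx": 0.16, "dy": -0.072, "dz": 0, "wx": 0, "wy": 0, "wz": -0.08},
    {"dx": 0.197, "dy": -0.09, "dz": 0.0, "wx": 0, "wy": 0, "wz": -0.08},
    {"dx": 0.197, "dy": -0.09, "dz": 0.0, "wx": 0, "wy": 0, "wz": -0.08},
    {"dx": 0.197, "dy": -0.09, "dz": 0.0, "wx": 0, "wy": 0, "wz": -0.08},
    {"dx": 0.197, "dy": -0.09, "dz": 0.0, "wx": 0, "wy": 0, "wz": -0.08}
  ],
  "fingers": 100
}}

```text
time: 13.25
ee_pos: [0.6336, 0.1041, 0.2033]
tcp_rot: [[0.999, 0.053, -0.001], [0.053, -0.999, -0.0], [-0.001, 0.0, -1.0]]
wrist_force: [0.3, -0.3, -0.8]
grip_width: 0.0849
finger_force: 0.0
```

```bash
python3 -c "
from h import *
s=bot.sense(); print(s['time'],s['ee_pos'],s['wrist_force'],s['grip_width'])
go(.6345,.1065,.1,.055)"
```

```text
13.25 [0.63360489 0.1041161  0.20326225] [ 0.27000875 -0.2757575  -0.77856432] 0.08485154756041481
d [ 0.0011 -0.0023  0.1033] w [ 0.0001  0.0007 -0.0022] rows~ 2.065872770772542
```

Call:
{"api": "servo_tool", "payload": {
  "plan": [
    {"dx": 0.001, "dy": -0.0025, "dz": 0.03, "wx": 0, "wy": 0, "wz": 0},
    {"dx": 0.001, "dy": -0.0025, "dz": 0.05, "wx": 0, "wy": 0, "wz": 0},
    {"dx": 0.001, "dy": -0.0025, "dz": 0.07, "wx": 0, "wy": 0, "wz": 0},
    {"dx": 0.001, "dy": -0.0025, "dz": 0.085, "wx": 0, "wy": 0, "wz": 0},
    {"dx": 0.001, "dy": -0.0025, "dz": 0.103, "wx": 0, "wy": 0, "wz": 0},
    {"dx": 0.001, "dy": -0.0025, "dz": 0.103, "wx": 0, "wy": 0, "wz": 0}
  ]
}}

```text
time: 13.85
ee_pos: [0.6333, 0.1072, 0.0988]
tcp_rot: [[0.999, 0.053, -0.004], [0.053, -0.999, -0.0], [-0.004, -0.0, -1.0]]
wrist_force: [-0.7, -0.5, -0.1]
grip_width: 0.0856
finger_force: 0.0
```

Call:
{"api": "servo_tool", "payload": {
  "plan": [
    {"dx": 0, "dy": 0, "dz": 0, "wx": 0, "wy": 0, "wz": 0},
    {"dx": 0, "dy": 0, "dz": 0, "wx": 0, "wy": 0, "wz": 0},
    {"dx": 0, "dy": 0, "dz": 0, "wx": 0, "wy": 0, "wz": 0},
    {"dx": 0, "dy": 0, "dz": 0, "wx": 0, "wy": 0, "wz": 0},
    {"dx": 0, "dy": 0, "dz": 0, "wx": 0, "wy": 0, "wz": 0},
    {"dx": 0, "dy": 0, "dz": 0, "wx": 0, "wy": 0, "wz": 0}
  ],
  "fingers": 0,
  "squeeze": 30
}}

```text
time: 14.45
ee_pos: [0.6355, 0.1072, 0.1022]
tcp_rot: [[0.999, 0.054, 0.003], [0.054, -0.999, -0.002], [0.003, 0.002, -1.0]]
wrist_force: [-0.8, -6.0, 4.9]
grip_width: 0.0601
finger_force: 32.0
```

Call:
{"api": "servo_tool", "payload": {
  "plan": [
    {"dx": 0, "dy": 0, "dz": 0, "wx": 0, "wy": 0, "wz": 0},
    {"dx": 0, "dy": 0, "dz": 0, "wx": 0, "wy": 0, "wz": 0},
    {"dx": 0, "dy": 0, "dz": 0.004, "wx": 0, "wy": 0, "wz": 0},
    {"dx": 0, "dy": 0, "dz": 0.007, "wx": 0, "wy": 0, "wz": 0},
    {"dx": 0, "dy": 0, "dz": 0.01, "wx": 0, "wy": 0, "wz": 0},
    {"dx": 0, "dy": 0, "dz": 0.01, "wx": 0, "wy": 0, "wz": 0},
    {"dx": 0, "dy": 0, "dz": 0.01, "wx": 0, "wy": 0, "wz": 0}
  ],
  "squeeze": 70
}}

```text
time: 15.15
ee_pos: [0.6358, 0.1072, 0.0948]
tcp_rot: [[0.998, 0.054, 0.005], [0.055, -0.999, -0.002], [0.005, 0.002, -1.0]]
wrist_force: [-6.9, -5.6, 22.5]
grip_width: 0.0594
finger_force: 75.8
```

Call:
{"api": "servo_tool", "payload": {
  "plan": [
    {"dx": 0, "dy": 0, "dz": 0.001, "wx": 0, "wy": 0, "wz": 0},
    {"dx": 0, "dy": 0, "dz": 0.001, "wx": 0, "wy": 0, "wz": -0.1},
    {"dx": 0, "dy": 0, "dz": 0.001, "wx": 0, "wy": 0, "wz": -0.2},
    {"dx": 0, "dy": 0, "dz": 0.001, "wx": 0, "wy": 0, "wz": -0.3},
    {"dx": 0, "dy": 0, "dz": 0.001, "wx": 0, "wy": 0, "wz": -0.4},
    {"dx": 0, "dy": 0, "dz": 0.001, "wx": 0, "wy": 0, "wz": -0.5},
    {"dx": 0, "dy": 0, "dz": 0.001, "wx": 0, "wy": 0, "wz": -0.6},
    {"dx": 0, "dy": 0, "dz": 0.001, "wx": 0, "wy": 0, "wz": -0.7},
    {"dx": 0, "dy": 0, "dz": 0.001, "wx": 0, "wy": 0, "wz": -0.8},
    {"dx": 0, "dy": 0, "dz": 0.001, "wx": 0, "wy": 0, "wz": -0.9},
    {"dx": 0, "dy": 0, "dz": 0.001, "wx": 0, "wy": 0, "wz": -1.0},
    {"dx": 0, "dy": 0, "dz": 0.001, "wx": 0, "wy": 0, "wz": -1.1},
    {"dx": 0, "dy": 0, "dz": 0.001, "wx": 0, "wy": 0, "wz": -1.2},
    {"dx": 0, "dy": 0, "dz": 0.001, "wx": 0, "wy": 0, "wz": -1.3},
    {"dx": 0, "dy": 0, "dz": 0.001, "wx": 0, "wy": 0, "wz": -1.4},
    {"dx": 0, "dy": 0, "dz": 0.001, "wx": 0, "wy": 0, "wz": -1.45},
    {"dx": 0, "dy": 0, "dz": 0.001, "wx": 0, "wy": 0, "wz": -1.45}
  ]
}}

```text
time: 16.85
ee_pos: [0.6356, 0.1075, 0.0948]
tcp_rot: [[0.065, 0.998, 0.006], [0.998, -0.065, -0.002], [-0.001, 0.006, -1.0]]
wrist_force: [-9.9, -4.6, 29.8]
grip_width: 0.0594
finger_force: 76.5
```

```bash
python3 -c "
from h import *
s=bot.sense(); print({k:np.round(s[k],3).tolist() for k in('wrist_force','moment','joints','grip_width')})"
```

```text
{'wrist_force': [-9.948, -4.614, 29.845], 'moment': [-0.789, 1.808, 0.123], 'joints': [-0.015, 0.681, 1.239, -0.002, 1.215, 0.05], 'grip_width': 0.059}
```

Call:
{"api": "servo_tool", "payload": {
  "plan": [
    {"dx": 0, "dy": 0, "dz": -0.006, "wx": 0, "wy": 0, "wz": 0},
    {"dx": 0, "dy": 0, "dz": -0.012, "wx": 0, "wy": 0, "wz": 0},
    {"dx": 0, "dy": 0, "dz": -0.018, "wx": 0, "wy": 0, "wz": 0},
    {"dx": 0, "dy": 0, "dz": -0.022, "wx": 0, "wy": 0, "wz": 0},
    {"dx": 0, "dy": 0, "dz": -0.022, "wx": 0, "wy": 0, "wz": 0}
  ]
}}

```text
time: 17.35
ee_pos: [0.6348, 0.1082, 0.1117]
tcp_rot: [[0.066, 0.998, 0.0], [0.998, -0.066, -0.0], [-0.0, 0.0, -1.0]]
wrist_force: [-0.9, -3.4, 1.9]
grip_width: 0.0596
finger_force: 75.5
```

Call:
{"api": "servo_tool", "payload": {
  "plan": [
    {"dx": 0, "dy": 0, "dz": -0.03, "wx": 0, "wy": 0, "wz": 0},
    {"dx": 0, "dy": 0, "dz": -0.07, "wx": 0, "wy": 0, "wz": 0},
    {"dx": 0, "dy": 0, "dz": -0.1, "wx": 0, "wy": 0, "wz": 0},
    {"dx": -0.01, "dy": -0.04, "dz": -0.1, "wx": 0, "wy": 0, "wz": 0.12},
    {"dx": -0.03, "dy": -0.08, "dz": -0.1, "wx": 0, "wy": 0, "wz": 0.24},
    {"dx": -0.05, "dy": -0.12, "dz": -0.1, "wx": 0, "wy": 0, "wz": 0.36},
    {"dx": -0.07, "dy": -0.16, "dz": -0.1, "wx": 0, "wy": 0, "wz": 0.48},
    {"dx": -0.09, "dy": -0.2, "dz": -0.1, "wx": 0, "wy": 0, "wz": 0.6},
    {"dx": -0.12, "dy": -0.23, "dz": -0.1, "wx": 0, "wy": 0, "wz": 0.72},
    {"dx": -0.12, "dy": -0.23, "dz": -0.1, "wx": 0, "wy": 0, "wz": 0.84},
    {"dx": -0.12, "dy": -0.23, "dz": -0.1, "wx": 0, "wy": 0, "wz": 0.96},
    {"dx": -0.12, "dy": -0.23, "dz": -0.1, "wx": 0, "wy": 0, "wz": 1.08},
    {"dx": -0.12, "dy": -0.23, "dz": -0.1, "wx": 0, "wy": 0, "wz": 1.2},
    {"dx": -0.12, "dy": -0.23, "dz": -0.1, "wx": 0, "wy": 0, "wz": 1.32},
    {"dx": -0.12, "dy": -0.23, "dz": -0.1, "wx": 0, "wy": 0, "wz": 1.44},
    {"dx": -0.12, "dy": -0.23, "dz": -0.1, "wx": 0, "wy": 0, "wz": 1.53},
    {"dx": -0.12, "dy": -0.23, "dz": -0.1, "wx": 0, "wy": 0, "wz": 1.53}
  ]
}}

```text
time: 19.05
ee_pos: [0.3975, 0.0041, 0.2112]
tcp_rot: [[1.0, -0.026, 0.0], [-0.026, -1.0, 0.001], [0.0, -0.001, -1.0]]
wrist_force: [0.0, -0.0, -1.6]
grip_width: 0.0591
finger_force: 76.1
```

```bash
cat >> h.py <<'E'
def tray2(c):
    f=lambda r,g,b:(r-b<16)&(r>150)
    for q in blobs(c,f,(345,237,480,285),700):
        P=np.array([onz(c,*p,.016) for p in q[4]])
        print("tray",q[1:4],onz(c,*q[0],.016)); print(P[:,:2].round(4).tolist())
    f=lambda r,g,b:(r<158)&(r>100)&(r-b<13)
    for q in blobs(c,f,(370,240,470,275),60):
        print("cap?",q[0],q[1:4],onz(c,*q[0],.049))
E
python3 -c "
from h import *
s=bot.sense(); print(s['time'],s['ee_pos'],s['wrist_force'],s['grip_width'])
c=cap('top'); tray2(c)
for p in [(449,358),(757,368),(753,474),(447,470),(707,424)]: print(onz(c,p[0]/3.3+230,p[1]/3.3+130,.016 if p[0]!=707 else .049)[:2])
"
```

```text
19.05 [0.39751247 0.00414606 0.21122359] [ 0.00242995 -0.04287758 -1.590391  ] 0.05913175841421962
tray (array([93.49495697, 33.96925735]), 1.7357046604156494, 3016.3125) [ 0.41542464 -0.29974295  0.016     ]
[[0.3649, -0.1495], [0.4722, -0.152], [0.4661, -0.4522], [0.3581, -0.4486]]
cap? [445.125 257.625] (array([19., 18.]), 90.0, 280.9375) [ 0.41297138 -0.39626036  0.049     ]
[ 0.46937707 -0.15251212]
[ 0.46268597 -0.4523192 ]
[ 0.36050837 -0.44808176]
[ 0.36216932 -0.15136724]
[ 0.4102857  -0.39347057]
```

```bash
python3 -c "
from h import *
go(.415,-.301,.2,-.02);go(.415,-.301,.045,-.02)"
```

```text
d [0.0245 0.3046 0.011 ] w [-0.0007 -0.0001 -0.0029] rows~ 6.115727401225885
d [0.0245 0.3047 0.166 ] w [-0.0007 -0.0001 -0.0029] rows~ 6.957336397914657
```

Call:
{"api": "servo_tool", "payload": {
  "plan": [
    {"dx": 0.004, "dy": 0.05, "dz": 0.01, "wx": 0, "wy": 0, "wz": 0},
    {"dx": 0.008, "dy": 0.1, "dz": 0.01, "wx": 0, "wy": 0, "wz": 0},
    {"dx": 0.012, "dy": 0.15, "dz": 0.01, "wx": 0, "wy": 0, "wz": 0},
    {"dx": 0.016, "dy": 0.2, "dz": 0.01, "wx": 0, "wy": 0, "wz": 0},
    {"dx": 0.02, "dy": 0.25, "dz": 0.01, "wx": 0, "wy": 0, "wz": 0},
    {"dx": 0.023, "dy": 0.29, "dz": 0.02, "wx": 0, "wy": 0, "wz": 0},
    {"dx": 0.023, "dy": 0.3045, "dz": 0.04, "wx": 0, "wy": 0, "wz": 0},
    {"dx": 0.023, "dy": 0.3045, "dz": 0.05, "wx": 0, "wy": 0, "wz": 0},
    {"dx": 0.023, "dy": 0.3045, "dz": 0.08, "wx": 0, "wy": 0, "wz": 0},
    {"dx": 0.023, "dy": 0.3045, "dz": 0.12, "wx": 0, "wy": 0, "wz": 0},
    {"dx": 0.023, "dy": 0.3045, "dz": 0.15, "wx": 0, "wy": 0, "wz": 0},
    {"dx": 0.023, "dy": 0.3045, "dz": 0.166, "wx": 0, "wy": 0, "wz": 0},
    {"dx": 0.023, "dy": 0.3045, "dz": 0.166, "wx": 0, "wy": 0, "wz": 0}
  ]
}}

```text
time: 20.4
ee_pos: [0.4123, -0.2994, 0.0437]
tcp_rot: [[1.0, -0.023, -0.003], [-0.023, -1.0, 0.004], [-0.003, -0.004, -1.0]]
wrist_force: [0.0, -1.1, -0.3]
grip_width: 0.0595
finger_force: 76.4
```

Call:
{"api": "servo_tool", "payload": {
  "plan": [
    {"dx": 0, "dy": 0, "dz": 0.004, "wx": 0, "wy": 0, "wz": 0},
    {"dx": 0, "dy": 0, "dz": 0.008, "wx": 0, "wy": 0, "wz": 0},
    {"dx": 0, "dy": 0, "dz": 0.011, "wx": 0, "wy": 0, "wz": 0},
    {"dx": 0, "dy": 0, "dz": 0.012, "wx": 0, "wy": 0, "wz": 0},
    {"dx": 0, "dy": 0, "dz": 0.012, "wx": 0, "wy": 0, "wz": 0}
  ]
}}

```text
time: 20.9
ee_pos: [0.413, -0.3013, 0.0345]
tcp_rot: [[1.0, -0.025, 0.001], [-0.025, -1.0, -0.001], [0.001, 0.001, -1.0]]
wrist_force: [-0.9, 2.4, 7.8]
grip_width: 0.0593
finger_force: 77.4
```

Contact made. Release and lift.

Call:
{"api": "servo_tool", "payload": {
  "plan": [
    {"dx": 0, "dy": 0, "dz": 0, "wx": 0, "wy": 0, "wz": 0},
    {"dx": 0, "dy": 0, "dz": 0, "wx": 0, "wy": 0, "wz": 0},
    {"dx": 0, "dy": 0, "dz": 0, "wx": 0, "wy": 0, "wz": 0},
    {"dx": 0, "dy": 0, "dz": 0, "wx": 0, "wy": 0, "wz": 0},
    {"dx": 0, "dy": 0, "dz": -0.02, "wx": 0, "wy": 0, "wz": 0},
    {"dx": 0, "dy": 0, "dz": -0.05, "wx": 0, "wy": 0, "wz": 0},
    {"dx": 0, "dy": 0, "dz": -0.09, "wx": 0, "wy": 0, "wz": 0},
    {"dx": 0, "dy": 0, "dz": -0.13, "wx": 0, "wy": 0, "wz": 0},
    {"dx": 0, "dy": 0, "dz": -0.17, "wx": 0, "wy": 0, "wz": 0},
    {"dx": 0, "dy": -0.05, "dz": -0.17, "wx": 0, "wy": 0, "wz": 0},
    {"dx": 0, "dy": -0.1, "dz": -0.17, "wx": 0, "wy": 0, "wz": 0},
    {"dx": 0, "dy": -0.15, "dz": -0.17, "wx": 0, "wy": 0, "wz": 0},
    {"dx": 0, "dy": -0.2, "dz": -0.17, "wx": 0, "wy": 0, "wz": 0},
    {"dx": 0, "dy": -0.25, "dz": -0.17, "wx": 0, "wy": 0, "wz": 0},
    {"dx": 0, "dy": -0.3, "dz": -0.17, "wx": 0, "wy": 0, "wz": 0},
    {"dx": 0, "dy": -0.35, "dz": -0.17, "wx": 0, "wy": 0, "wz": 0},
    {"dx": 0, "dy": -0.35, "dz": -0.17, "wx": 0, "wy": 0, "wz": 0},
    {"dx": 0, "dy": -0.35, "dz": -0.17, "wx": 0, "wy": 0, "wz": 0}
  ],
  "fingers": 80
}}

```text
time: 22.7
ee_pos: [0.4214, 0.0495, 0.2033]
tcp_rot: [[1.0, -0.022, -0.0], [-0.022, -1.0, -0.0], [0.0, 0.0, -1.0]]
wrist_force: [0.3, 0.3, -0.1]
grip_width: 0.0683
finger_force: 0.0
```

```bash
python3 -c "
from h import *
s=bot.sense(); print(s['time'],s['ee_pos'],s['wrist_force'],s['grip_width'])
c=cap('top'); tray2(c)
go(.629,.207,.2,.055)"
```

```text
22.7 [0.42144919 0.04945092 0.20332221] [ 0.26053084  0.25350028 -0.09426768] 0.06832634466068807
tray (array([93.71300507, 33.93058777]), 1.8550852537155151, 3015.90625) [ 0.4153333  -0.29998483  0.016     ]
[[0.3652, -0.1493], [0.4723, -0.152], [0.4657, -0.4529], [0.3578, -0.4491]]
cap? [445.125 257.625] (array([19., 18.]), 90.0, 279.0625) [ 0.41297138 -0.39626036  0.049     ]
cap? [413.74453735 257.8678894 ] (array([19.80583954, 19.22088623]), 7.305758953094482, 297.65625) [ 0.41146896 -0.29764165  0.049     ]
d [ 0.2034 -0.1637  0.0033] w [ 0.0003 -0.     -0.0796] rows~ 5.22133283902402
```

Call:
{"api": "servo_tool", "payload": {
  "plan": [
    {"dx": 0.038, "dy": -0.031, "dz": 0, "wx": 0, "wy": 0, "wz": -0.02},
    {"dx": 0.076, "dy": -0.062, "dz": 0, "wx": 0, "wy": 0, "wz": -0.04},
    {"dx": 0.114, "dy": -0.093, "dz": 0, "wx": 0, "wy": 0, "wz": -0.06},
    {"dx": 0.152, "dy": -0.124, "dz": 0, "wx": 0, "wy": 0, "wz": -0.08},
    {"dx": 0.19, "dy": -0.155, "dz": 0.0, "wx": 0, "wy": 0, "wz": -0.08},
    {"dx": 0.204, "dy": -0.165, "dz": 0.0, "wx": 0, "wy": 0, "wz": -0.08},
    {"dx": 0.204, "dy": -0.165, "dz": 0.0, "wx": 0, "wy": 0, "wz": -0.08},
    {"dx": 0.204, "dy": -0.165, "dz": 0.0, "wx": 0, "wy": 0, "wz": -0.08},
    {"dx": 0.204, "dy": -0.165, "dz": 0.0, "wx": 0, "wy": 0, "wz": -0.08}
  ],
  "fingers": 100
}}

```text
time: 23.65
ee_pos: [0.6293, 0.2067, 0.2036]
tcp_rot: [[0.999, 0.053, -0.0], [0.053, -0.999, -0.0], [-0.0, 0.0, -1.0]]
wrist_force: [-0.4, 0.4, -0.2]
grip_width: 0.0853
finger_force: 0.0
```

```bash
python3 -c "
from h import *
s=bot.sense(); print(s['time'],s['ee_pos'],s['wrist_force'],s['grip_width'])
go(.629,.207,.1,.055)"
```

```text
23.65 [0.6293004  0.20668289 0.20358829] [-0.368473    0.35191313 -0.15299134] 0.08530956559155205
d [-0.0002 -0.0004  0.1036] w [ 0.0002  0.0004 -0.0022] rows~ 2.071784237497182
```

Call:
{"api": "servo_tool", "payload": {
  "plan": [
    {"dx": 0, "dy": 0, "dz": 0.03, "wx": 0, "wy": 0, "wz": 0},
    {"dx": 0, "dy": 0, "dz": 0.05, "wx": 0, "wy": 0, "wz": 0},
    {"dx": 0, "dy": 0, "dz": 0.07, "wx": 0, "wy": 0, "wz": 0},
    {"dx": 0, "dy": 0, "dz": 0.085, "wx": 0, "wy": 0, "wz": 0},
    {"dx": 0, "dy": 0, "dz": 0.103, "wx": 0, "wy": 0, "wz": 0},
    {"dx": 0, "dy": 0, "dz": 0.103, "wx": 0, "wy": 0, "wz": 0}
  ]
}}

```text
time: 24.25
ee_pos: [0.6283, 0.2072, 0.0987]
tcp_rot: [[0.999, 0.054, -0.004], [0.054, -0.999, -0.001], [-0.004, 0.0, -1.0]]
wrist_force: [-0.0, -0.1, -0.1]
grip_width: 0.0856
finger_force: 0.0
```

Call:
{"api": "servo_tool", "payload": {
  "plan": [
    {"dx": 0, "dy": 0, "dz": 0, "wx": 0, "wy": 0, "wz": 0},
    {"dx": 0, "dy": 0, "dz": 0, "wx": 0, "wy": 0, "wz": 0},
    {"dx": 0, "dy": 0, "dz": 0, "wx": 0, "wy": 0, "wz": 0},
    {"dx": 0, "dy": 0, "dz": 0, "wx": 0, "wy": 0, "wz": 0},
    {"dx": 0, "dy": 0, "dz": 0, "wx": 0, "wy": 0, "wz": 0},
    {"dx": 0, "dy": 0, "dz": 0, "wx": 0, "wy": 0, "wz": 0}
  ],
  "fingers": 0,
  "squeeze": 30
}}

```text
time: 24.85
ee_pos: [0.6305, 0.2072, 0.1024]
tcp_rot: [[0.999, 0.054, 0.003], [0.054, -0.999, -0.002], [0.003, 0.002, -1.0]]
wrist_force: [-0.5, -5.5, 3.6]
grip_width: 0.06
finger_force: 31.6
```

Call:
{"api": "servo_tool", "payload": {
  "plan": [
    {"dx": 0, "dy": 0, "dz": 0, "wx": 0, "wy": 0, "wz": 0},
    {"dx": 0, "dy": 0, "dz": 0, "wx": 0, "wy": 0, "wz": 0},
    {"dx": 0, "dy": 0, "dz": 0.004, "wx": 0, "wy": 0, "wz": 0},
    {"dx": 0, "dy": 0, "dz": 0.007, "wx": 0, "wy": 0, "wz": 0},
    {"dx": 0, "dy": 0, "dz": 0.01, "wx": 0, "wy": 0, "wz": 0},
    {"dx": 0, "dy": 0, "dz": 0.01, "wx": 0, "wy": 0, "wz": 0},
    {"dx": 0, "dy": 0, "dz": 0.01, "wx": 0, "wy": 0, "wz": 0}
  ],
  "squeeze": 70
}}

```text
time: 25.55
ee_pos: [0.6308, 0.2071, 0.095]
tcp_rot: [[0.999, 0.054, 0.006], [0.054, -0.999, -0.002], [0.006, 0.002, -1.0]]
wrist_force: [-6.1, -8.5, 20.2]
grip_width: 0.0595
finger_force: 75.8
```

Call:
{"api": "servo_tool", "payload": {
  "plan": [
    {"dx": 0, "dy": 0, "dz": 0.001, "wx": 0, "wy": 0, "wz": 0},
    {"dx": 0, "dy": 0, "dz": 0.001, "wx": 0, "wy": 0, "wz": -0.1},
    {"dx": 0, "dy": 0, "dz": 0.001, "wx": 0, "wy": 0, "wz": -0.2},
    {"dx": 0, "dy": 0, "dz": 0.001, "wx": 0, "wy": 0, "wz": -0.3},
    {"dx": 0, "dy": 0, "dz": 0.001, "wx": 0, "wy": 0, "wz": -0.4},
    {"dx": 0, "dy": 0, "dz": 0.001, "wx": 0, "wy": 0, "wz": -0.5},
    {"dx": 0, "dy": 0, "dz": 0.001, "wx": 0, "wy": 0, "wz": -0.6},
    {"dx": 0, "dy": 0, "dz": 0.001, "wx": 0, "wy": 0, "wz": -0.7},
    {"dx": 0, "dy": 0, "dz": 0.001, "wx": 0, "wy": 0, "wz": -0.8},
    {"dx": 0, "dy": 0, "dz": 0.001, "wx": 0, "wy": 0, "wz": -0.9},
    {"dx": 0, "dy": 0, "dz": 0.001, "wx": 0, "wy": 0, "wz": -1.0},
    {"dx": 0, "dy": 0, "dz": 0.001, "wx": 0, "wy": 0, "wz": -1.1},
    {"dx": 0, "dy": 0, "dz": 0.001, "wx": 0, "wy": 0, "wz": -1.2},
    {"dx": 0, "dy": 0, "dz": 0.001, "wx": 0, "wy": 0, "wz": -1.3},
    {"dx": 0, "dy": 0, "dz": 0.001, "wx": 0, "wy": 0, "wz": -1.4},
    {"dx": 0, "dy": 0, "dz": 0.001, "wx": 0, "wy": 0, "wz": -1.45},
    {"dx": 0, "dy": 0, "dz": 0.001, "wx": 0, "wy": 0, "wz": -1.45}
  ]
}}

```text
time: 27.25
ee_pos: [0.6303, 0.2078, 0.095]
tcp_rot: [[0.065, 0.998, 0.005], [0.998, -0.065, -0.001], [-0.0, 0.005, -1.0]]
wrist_force: [-11.3, -6.3, 27.5]
grip_width: 0.0594
finger_force: 76.5
```

Call:
{"api": "servo_tool", "payload": {
  "plan": [
    {"dx": 0, "dy": 0, "dz": -0.006, "wx": 0, "wy": 0, "wz": 0},
    {"dx": 0, "dy": 0, "dz": -0.012, "wx": 0, "wy": 0, "wz": 0},
    {"dx": 0, "dy": 0, "dz": -0.018, "wx": 0, "wy": 0, "wz": 0},
    {"dx": 0, "dy": 0, "dz": -0.022, "wx": 0, "wy": 0, "wz": 0},
    {"dx": 0, "dy": 0, "dz": -0.022, "wx": 0, "wy": 0, "wz": 0}
  ]
}}

```text
time: 27.75
ee_pos: [0.6297, 0.2084, 0.1118]
tcp_rot: [[0.066, 0.998, 0.0], [0.998, -0.066, -0.0], [-0.0, 0.0, -1.0]]
wrist_force: [-1.2, -2.4, -0.6]
grip_width: 0.0591
finger_force: 75.4
```

Call:
{"api": "servo_tool", "payload": {
  "plan": [
    {"dx": 0, "dy": 0, "dz": -0.03, "wx": 0, "wy": 0, "wz": 0},
    {"dx": 0, "dy": 0, "dz": -0.07, "wx": 0, "wy": 0, "wz": 0},
    {"dx": 0, "dy": 0, "dz": -0.1, "wx": 0, "wy": 0, "wz": 0},
    {"dx": -0.02, "dy": -0.04, "dz": -0.1, "wx": 0, "wy": 0, "wz": 0.12},
    {"dx": -0.05, "dy": -0.08, "dz": -0.1, "wx": 0, "wy": 0, "wz": 0.24},
    {"dx": -0.08, "dy": -0.12, "dz": -0.1, "wx": 0, "wy": 0, "wz": 0.36},
    {"dx": -0.11, "dy": -0.15, "dz": -0.1, "wx": 0, "wy": 0, "wz": 0.48},
    {"dx": -0.14, "dy": -0.18, "dz": -0.1, "wx": 0, "wy": 0, "wz": 0.6},
    {"dx": -0.17, "dy": -0.21, "dz": -0.1, "wx": 0, "wy": 0, "wz": 0.72},
    {"dx": -0.21, "dy": -0.21, "dz": -0.1, "wx": 0, "wy": 0, "wz": 0.84},
    {"dx": -0.22, "dy": -0.21, "dz": -0.1, "wx": 0, "wy": 0, "wz": 0.96},
    {"dx": -0.22, "dy": -0.21, "dz": -0.1, "wx": 0, "wy": 0, "wz": 1.08},
    {"dx": -0.22, "dy": -0.21, "dz": -0.1, "wx": 0, "wy": 0, "wz": 1.2},
    {"dx": -0.22, "dy": -0.21, "dz": -0.1, "wx": 0, "wy": 0, "wz": 1.32},
    {"dx": -0.22, "dy": -0.21, "dz": -0.1, "wx": 0, "wy": 0, "wz": 1.44},
    {"dx": -0.22, "dy": -0.21, "dz": -0.1, "wx": 0, "wy": 0, "wz": 1.53},
    {"dx": -0.22, "dy": -0.21, "dz": -0.1, "wx": 0, "wy": 0, "wz": 1.53},
    {"dx": -0.22, "dy": -0.21, "dz": -0.1, "wx": 0, "wy": 0, "wz": 1.53}
  ]
}}

```text
time: 29.55
ee_pos: [0.4057, 0.0029, 0.2113]
tcp_rot: [[1.0, -0.023, 0.0], [-0.023, -1.0, 0.0], [0.0, -0.0, -1.0]]
wrist_force: [-0.5, 0.7, -0.7]
grip_width: 0.0593
finger_force: 75.6
```

```bash
python3 -c "
from h import *
s=bot.sense(); print(s['time'],s['ee_pos'],s['wrist_force'],s['grip_width'])
c=cap('top'); tray2(c)
go(.416,-.204,.2,-.02);go(.416,-.204,.045,-.02)"
```

```text
29.55 [0.40573059 0.00292627 0.21128261] [-0.52248796  0.65267923 -0.73366594] 0.059343990135061885
tray (array([93.42292786, 33.90327072]), 1.6103007793426514, 3016.71875) [ 0.4158797 -0.2997597  0.016    ]
[[0.3651, -0.1498], [0.4722, -0.152], [0.4668, -0.452], [0.359, -0.4486]]
cap? [445.125 257.625] (array([19., 18.]), 90.0, 280.28125) [ 0.41297138 -0.39626036  0.049     ]
cap? [413.77807617 257.70834351] (array([19.23971558, 19.32696915]), 4.289153575897217, 297.25) [ 0.41196326 -0.2977456   0.049     ]
d [0.015  0.2066 0.0113] w [-0.0002 -0.0001 -0.0029] rows~ 4.148792343058612
d [0.015  0.2066 0.1663] w [-0.0002 -0.0001 -0.0029] rows~ 5.312518315775511
```

Call:
{"api": "servo_tool", "payload": {
  "plan": [
    {"dx": 0.004, "dy": 0.05, "dz": 0.01, "wx": 0, "wy": 0, "wz": 0},
    {"dx": 0.008, "dy": 0.1, "dz": 0.01, "wx": 0, "wy": 0, "wz": 0},
    {"dx": 0.012, "dy": 0.15, "dz": 0.01, "wx": 0, "wy": 0, "wz": 0},
    {"dx": 0.015, "dy": 0.19, "dz": 0.02, "wx": 0, "wy": 0, "wz": 0},
    {"dx": 0.015, "dy": 0.2065, "dz": 0.04, "wx": 0, "wy": 0, "wz": 0},
    {"dx": 0.015, "dy": 0.2065, "dz": 0.05, "wx": 0, "wy": 0, "wz": 0},
    {"dx": 0.015, "dy": 0.2065, "dz": 0.08, "wx": 0, "wy": 0, "wz": 0},
    {"dx": 0.015, "dy": 0.2065, "dz": 0.12, "wx": 0, "wy": 0, "wz": 0},
    {"dx": 0.015, "dy": 0.2065, "dz": 0.15, "wx": 0, "wy": 0, "wz": 0},
    {"dx": 0.015, "dy": 0.2065, "dz": 0.166, "wx": 0, "wy": 0, "wz": 0},
    {"dx": 0.015, "dy": 0.2065, "dz": 0.166, "wx": 0, "wy": 0, "wz": 0}
  ]
}}

```text
time: 30.7
ee_pos: [0.4148, -0.2025, 0.0438]
tcp_rot: [[1.0, -0.023, -0.003], [-0.023, -1.0, 0.003], [-0.003, -0.003, -1.0]]
wrist_force: [-0.1, -0.5, -1.2]
grip_width: 0.0595
finger_force: 75.9
```

Call:
{"api": "servo_tool", "payload": {
  "plan": [
    {"dx": 0, "dy": 0, "dz": 0.004, "wx": 0, "wy": 0, "wz": 0},
    {"dx": 0, "dy": 0, "dz": 0.008, "wx": 0, "wy": 0, "wz": 0},
    {"dx": 0, "dy": 0, "dz": 0.011, "wx": 0, "wy": 0, "wz": 0},
    {"dx": 0, "dy": 0, "dz": 0.012, "wx": 0, "wy": 0, "wz": 0},
    {"dx": 0, "dy": 0, "dz": 0.012, "wx": 0, "wy": 0, "wz": 0}
  ]
}}

```text
time: 31.2
ee_pos: [0.4157, -0.2041, 0.0346]
tcp_rot: [[1.0, -0.025, 0.001], [-0.025, -1.0, -0.001], [0.001, 0.001, -1.0]]
wrist_force: [-2.5, 2.8, 12.8]
grip_width: 0.059
finger_force: 77.5
```

Call:
{"api": "servo_tool", "payload": {
  "plan": [
    {"dx": 0, "dy": 0, "dz": 0, "wx": 0, "wy": 0, "wz": 0},
    {"dx": 0, "dy": 0, "dz": 0, "wx": 0, "wy": 0, "wz": 0},
    {"dx": 0, "dy": 0, "dz": 0, "wx": 0, "wy": 0, "wz": 0},
    {"dx": 0, "dy": 0, "dz": 0, "wx": 0, "wy": 0, "wz": 0},
    {"dx": 0, "dy": 0, "dz": -0.02, "wx": 0, "wy": 0, "wz": 0},
    {"dx": 0, "dy": 0, "dz": -0.05, "wx": 0, "wy": 0, "wz": 0},
    {"dx": 0, "dy": 0, "dz": -0.09, "wx": 0, "wy": 0, "wz": 0},
    {"dx": 0, "dy": 0, "dz": -0.13, "wx": 0, "wy": 0, "wz": 0},
    {"dx": 0, "dy": 0, "dz": -0.18, "wx": 0, "wy": 0, "wz": 0},
    {"dx": 0, "dy": 0, "dz": -0.18, "wx": 0, "wy": 0, "wz": 0},
    {"dx": 0, "dy": 0, "dz": -0.18, "wx": 0, "wy": 0, "wz": 0}
  ],
  "fingers": 80
}}

```text
time: 32.3
ee_pos: [0.4154, -0.2041, 0.2137]
tcp_rot: [[1.0, -0.025, 0.001], [-0.025, -1.0, -0.001], [0.001, 0.001, -1.0]]
wrist_force: [-0.4, -0.4, -0.7]
grip_width: 0.0686
finger_force: 0.0
```

```bash
python3 -c "
from h import *
s=bot.sense(); print(s['time'],s['ee_pos'],s['wrist_force'],s['grip_width'])
c=cap('top'); d=cap('scene')
O=np.array([.6345,.1068,0]); y=np.array([-.0545,.9985,0]); x=np.array([.9985,.0545,0])
for n,sg in(('R',-1),('L',1)):
    h=O-.075*x+sg*.122*y; h[2]=.125; print(n,'hinge',h,'top',proj(c,h),'scene',proj(d,h))
a=cv2.resize(c['color'][170:235,235:340,::-1],None,fx=7.5,fy=4.6*1.0,interpolation=cv2.INTER_CUBIC) if 0 else cv2.resize(c['color'][165:240,235:341,::-1],None,fx=7,fy=7,interpolation=cv2.INTER_CUBIC)
cv2.imwrite('pics/t6.png',a); save(d,'s6.png',(225,165,355,260),6)"
```

```text
32.3 [ 0.41544487 -0.20405845  0.21373428] [-0.4104417  -0.40674256 -0.67417864] 0.06860101551985258
R hinge [ 0.5662615 -0.0191045  0.125    ] top [325.26552198 205.61530649] scene [335.26583684 187.89314293]
L hinge [0.5529635 0.2245295 0.125    ] top [242.66226806 209.01472476] scene [242.67951979 228.61687067]
```

View pics/t6.png

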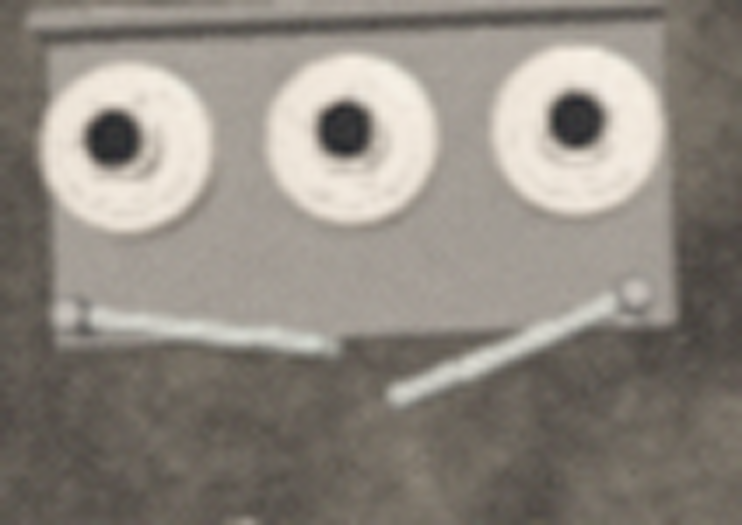

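View pics/s6.png

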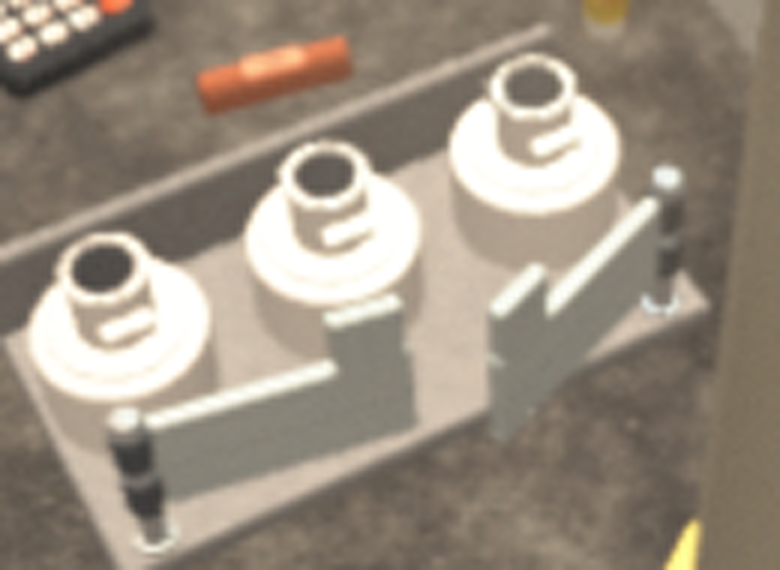

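All three jars are open. In the scene crop, the left tab's top centre is at (364,309) and the right's at (517,288).

```bash
cat >> h.py <<'E'
O=np.array([.6345,.1068,0]); Y=np.array([-.0545,.9985,0]); Xr=np.array([.9985,.0545,0])
H={'R':O-.075*Xr-.122*Y,'L':O-.075*Xr+.122*Y}
def ang(n,P):
    v=np.array(P)[:3]-H[n]; a=v@Y*(1 if n=='R' else -1); b=-(v@Xr); return np.hypot(a,b),np.degrees(np.arctan2(b,a))
E
python3 -c "
from h import *
c=cap('top'); d=cap('scene')
for n,p in(('L',(364,309)),('R',(517,288))):
    P=onz(d,p[0]/6+225-.4,p[1]/6+165-.4,.125); print(n,P,ang(n,P))
for n,p in(('L',(340,347)),('R',(388,399))):
    P=onz(c,p[0]/7+235-.4,p[1]/7+165-.4,.125); print(n,'end',P,ang(n,P))
for p in [(634,295),(70,313)]: print(onz(c,p[0]/7+234.6,p[1]/7+164.6,.11))
print(H)
for q in 'LR':
  for P in [H[q]*[1,1,0]+[0,0,z] for z in(.1,.125)]: print(q,proj(c,P),proj(d,P))
"
```

```text
L [0.54203439 0.12490185 0.125     ] (np.float64(0.10022393815285047), np.float64(9.384501955570673))
R [0.52457456 0.06808376 0.125     ] (np.float64(0.09664024785100347), np.float64(22.429445896709836))
L end [0.539401   0.10451327 0.125     ] (np.float64(0.12077845999194635), np.float64(9.57160036626839))
R end [0.51782838 0.08394974 0.125     ] (np.float64(0.11386652478822898), np.float64(22.0482319158726))
[ 0.56372142 -0.01921716  0.11      ]
[0.55282575 0.22110278 0.11      ]
{'R': array([ 0.5662615, -0.0191045,  0.       ]), 'L': array([0.5529635, 0.2245295, 0.       ])}
L [243.97942072 209.40782149] [244.41974414 234.94172695]
L [242.66226806 209.01472476] [242.67951979 228.61687067]
R [325.0634165  206.07144113] [334.96465329 194.53440224]
R [325.26552198 205.61530649] [335.26583684 187.89314293]
```

```bash
python3 -c "
from h import *
go(.5245,.0675,.2,2.014)"
```

```text
d [ 0.1026 -0.2739  0.0123] w [-3.5000e-03 -5.0000e-04 -2.0393e+00] rows~ 13.595288153417984
```

Call:
{"api": "servo_tool", "payload": {
  "plan": [
    {"dx": 0.015, "dy": -0.04, "dz": 0, "wx": 0, "wy": 0, "wz": -0.13},
    {"dx": 0.03, "dy": -0.08, "dz": 0, "wx": 0, "wy": 0, "wz": -0.26},
    {"dx": 0.045, "dy": -0.12, "dz": 0, "wx": 0, "wy": 0, "wz": -0.39},
    {"dx": 0.06, "dy": -0.16, "dz": 0, "wx": 0, "wy": 0, "wz": -0.52},
    {"dx": 0.075, "dy": -0.2, "dz": 0, "wx": 0, "wy": 0, "wz": -0.65},
    {"dx": 0.09, "dy": -0.24, "dz": 0, "wx": 0, "wy": 0, "wz": -0.78},
    {"dx": 0.1025, "dy": -0.274, "dz": 0.012, "wx": 0, "wy": 0, "wz": -0.91},
    {"dx": 0.1025, "dy": -0.274, "dz": 0.012, "wx": 0, "wy": 0, "wz": -1.04},
    {"dx": 0.1025, "dy": -0.274, "dz": 0.012, "wx": 0, "wy": 0, "wz": -1.17},
    {"dx": 0.1025, "dy": -0.274, "dz": 0.012, "wx": 0, "wy": 0, "wz": -1.3},
    {"dx": 0.1025, "dy": -0.274, "dz": 0.012, "wx": 0, "wy": 0, "wz": -1.43},
    {"dx": 0.1025, "dy": -0.274, "dz": 0.012, "wx": 0, "wy": 0, "wz": -1.56},
    {"dx": 0.1025, "dy": -0.274, "dz": 0.012, "wx": 0, "wy": 0, "wz": -1.69},
    {"dx": 0.1025, "dy": -0.274, "dz": 0.012, "wx": 0, "wy": 0, "wz": -1.82},
    {"dx": 0.1025, "dy": -0.274, "dz": 0.012, "wx": 0, "wy": 0, "wz": -1.95},
    {"dx": 0.1025, "dy": -0.274, "dz": 0.012, "wx": 0, "wy": 0, "wz": -2.04},
    {"dx": 0.1025, "dy": -0.274, "dz": 0.012, "wx": 0, "wy": 0, "wz": -2.04},
    {"dx": 0.1025, "dy": -0.274, "dz": 0.012, "wx": 0, "wy": 0, "wz": -2.04}
  ],
  "fingers": 32,
  "squeeze": 40
}}

```text
time: 34.3
ee_pos: [0.5246, 0.0673, 0.2006]
tcp_rot: [[-0.427, 0.904, -0.002], [0.904, 0.427, 0.0], [0.001, -0.001, -1.0]]
wrist_force: [0.7, -0.6, 0.3]
grip_width: 0.0272
finger_force: 0.0
```

```bash
python3 -c "
from h import *
s=bot.sense(); print(s['time'],s['ee_pos'],s['joints'],s['grip_width'])
go(.5245,.0675,.121,2.014)"
```

```text
34.3 [0.52463104 0.06727345 0.20055884] [-9.64955472e-02  3.90003863e-01  1.44427509e+00  2.86806218e-05
  1.30884196e+00 -5.37907263e-01] 0.027247488600855976
d [0.0002 0.0001 0.0796] w [-0.0013 -0.0008 -0.0018] rows~ 1.5911854719470868
```

Call:
{"api": "servo_tool", "payload": {
  "plan": [
    {"dx": 0, "dy": 0, "dz": 0.03, "wx": 0, "wy": 0, "wz": 0},
    {"dx": 0, "dy": 0, "dz": 0.045, "wx": 0, "wy": 0, "wz": 0},
    {"dx": 0, "dy": 0, "dz": 0.06, "wx": 0, "wy": 0, "wz": 0},
    {"dx": 0, "dy": 0, "dz": 0.07, "wx": 0, "wy": 0, "wz": 0},
    {"dx": 0, "dy": 0, "dz": 0.08, "wx": 0, "wy": 0, "wz": 0},
    {"dx": 0, "dy": 0, "dz": 0.08, "wx": 0, "wy": 0, "wz": 0}
  ]
}}

```text
time: 34.9
ee_pos: [0.5244, 0.0673, 0.1202]
tcp_rot: [[-0.429, 0.903, -0.002], [0.903, 0.429, 0.0], [0.001, -0.002, -1.0]]
wrist_force: [0.9, 0.8, -0.0]
grip_width: 0.027
finger_force: 0.0
```

Call:
{"api": "servo_tool", "payload": {
  "plan": [
    {"dx": 0, "dy": 0, "dz": 0, "wx": 0, "wy": 0, "wz": 0},
    {"dx": 0, "dy": 0, "dz": 0, "wx": 0, "wy": 0, "wz": 0},
    {"dx": 0, "dy": 0, "dz": 0, "wx": 0, "wy": 0, "wz": 0},
    {"dx": 0, "dy": 0, "dz": 0, "wx": 0, "wy": 0, "wz": 0},
    {"dx": 0, "dy": 0, "dz": 0, "wx": 0, "wy": 0, "wz": 0},
    {"dx": 0, "dy": 0, "dz": 0, "wx": 0, "wy": 0, "wz": 0}
  ],
  "fingers": 0,
  "squeeze": 40
}}

```text
time: 35.5
ee_pos: [0.5251, 0.0673, 0.1219]
tcp_rot: [[-0.429, 0.903, 0.001], [0.903, 0.429, 0.0], [-0.001, 0.001, -1.0]]
wrist_force: [-0.8, 0.6, 5.6]
grip_width: 0.0072
finger_force: 42.7
```

```bash
cat >> h.py <<'E'
def arc(n,da,k):
    "arc about hinge n by world angle da, in k steps, tool axes"
    s=bot.sense(); R=np.array(s["tcp_rot"]); p=np.array(s["ee_pos"]); v=p-H[n]; v[2]=0
    for i in range(1,k+1):
        a=da*i/k; c,q=np.cos(a),np.sin(a)
        w=np.array([c*v[0]-q*v[1],q*v[0]+c*v[1],0])-v
        print(np.round((R.T@w)[:2],4),round(-a,3))
E
python3 -c "
from h import *
s=bot.sense(); print(s['time'],s['ee_pos'],s['wrist_force'],s['grip_width'],ang('R',s['ee_pos']))
yaw=np.degrees(np.arctan2(s['tcp_rot'][1][0],s['tcp_rot'][0][0])); print(yaw-93.1)
arc('R',np.radians(90-22.3),12)"
```

```text
35.5 [0.52514073 0.06731183 0.12188195] [-0.84309116  0.57114461  5.63399069] 0.00716785784935861 (np.float64(0.09569977728260916), np.float64(22.32299442665053))
22.335061688928334
[-0.0005 -0.0094] -0.098
[-0.0019 -0.0187] -0.197
[-0.0042 -0.0279] -0.295
[-0.0073 -0.0367] -0.394
[-0.0114 -0.0452] -0.492
[-0.0162 -0.0533] -0.591
[-0.0219 -0.0609] -0.689
[-0.0282 -0.0678] -0.788
[-0.0352 -0.0741] -0.886
[-0.0428 -0.0797] -0.985
[-0.0509 -0.0845] -1.083
[-0.0594 -0.0885] -1.182
```

Call:
{"api": "servo_tool", "payload": {
  "plan": [
    {"dx": -0.0005, "dy": -0.0094, "dz": 0, "wx": 0, "wy": 0, "wz": -0.098},
    {"dx": -0.0019, "dy": -0.0187, "dz": 0, "wx": 0, "wy": 0, "wz": -0.197},
    {"dx": -0.0042, "dy": -0.0279, "dz": 0, "wx": 0, "wy": 0, "wz": -0.295},
    {"dx": -0.0073, "dy": -0.0367, "dz": 0, "wx": 0, "wy": 0, "wz": -0.394},
    {"dx": -0.0114, "dy": -0.0452, "dz": 0, "wx": 0, "wy": 0, "wz": -0.492},
    {"dx": -0.0162, "dy": -0.0533, "dz": 0, "wx": 0, "wy": 0, "wz": -0.591},
    {"dx": -0.0219, "dy": -0.0609, "dz": 0, "wx": 0, "wy": 0, "wz": -0.689},
    {"dx": -0.0282, "dy": -0.0678, "dz": 0, "wx": 0, "wy": 0, "wz": -0.788},
    {"dx": -0.0352, "dy": -0.0741, "dz": 0, "wx": 0, "wy": 0, "wz": -0.886},
    {"dx": -0.0428, "dy": -0.0797, "dz": 0, "wx": 0, "wy": 0, "wz": -0.985},
    {"dx": -0.0509, "dy": -0.0845, "dz": 0, "wx": 0, "wy": 0, "wz": -1.083},
    {"dx": -0.0594, "dy": -0.0885, "dz": 0, "wx": 0, "wy": 0, "wz": -1.182},
    {"dx": -0.0594, "dy": -0.0885, "dz": 0, "wx": 0, "wy": 0, "wz": -1.182},
    {"dx": -0.0594, "dy": -0.0885, "dz": 0, "wx": 0, "wy": 0, "wz": -1.182}
  ]
}}

```text
time: 36.9
ee_pos: [0.4701, -0.0252, 0.1218]
tcp_rot: [[-0.998, -0.055, -0.0], [-0.055, 0.998, -0.001], [0.0, -0.001, -1.0]]
wrist_force: [-3.9, -3.9, 9.3]
grip_width: 0.0073
finger_force: 43.4
```

```bash
python3 -c "
from h import *
s=bot.sense(); print(s['time'],s['ee_pos'],s['wrist_force'],s['moment'],s['grip_width'],ang('R',s['ee_pos']))
yaw=np.degrees(np.arctan2(s['tcp_rot'][1][0],s['tcp_rot'][0][0])); print(yaw%360-93.1)"
```

```text
36.9 [ 0.47007876 -0.02516073  0.12184383] [-3.8535831  -3.90062821  9.29937923] [-0.57665768  0.61156084 -0.07750336] 0.007330041000007188 (np.float64(0.096371892987132), np.float64(90.47871324177169))
90.0542107205942
```

Call:
{"api": "servo_tool", "payload": {
  "plan": [
    {"dx": -0.0594, "dy": 0, "dz": 0, "wx": 0, "wy": 0, "wz": 0}
  ],
  "fingers": 101
}}

```text
time: 37.0
ee_pos: [0.5154, -0.0211, 0.1205]
tcp_rot: [[-0.999, -0.054, -0.008], [-0.054, 0.999, 0.001], [0.008, 0.002, -1.0]]
wrist_force: [0.7, -0.5, -0.1]
grip_width: 0.0212
finger_force: 0.0
```

Call:
{"api": "servo_tool", "payload": {
  "plan": [
    {"dx": 0, "dy": 0, "dz": 0, "wx": 0, "wy": 0, "wz": 0},
    {"dx": 0, "dy": 0, "dz": 0, "wx": 0, "wy": 0, "wz": 0},
    {"dx": 0, "dy": 0, "dz": 0, "wx": 0, "wy": 0, "wz": 0},
    {"dx": 0, "dy": 0, "dz": 0, "wx": 0, "wy": 0, "wz": 0},
    {"dx": 0, "dy": 0, "dz": -0.02, "wx": 0, "wy": 0, "wz": 0},
    {"dx": 0, "dy": 0, "dz": -0.05, "wx": 0, "wy": 0, "wz": 0},
    {"dx": 0, "dy": 0, "dz": -0.08, "wx": 0, "wy": 0, "wz": 0},
    {"dx": 0, "dy": 0, "dz": -0.08, "wx": 0, "wy": 0, "wz": 0},
    {"dx": 0, "dy": 0, "dz": -0.08, "wx": 0, "wy": 0, "wz": 0}
  ],
  "fingers": 32
}}

```text
time: 37.9
ee_pos: [0.5199, -0.0216, 0.2015]
tcp_rot: [[-0.998, -0.055, 0.001], [-0.055, 0.998, -0.0], [-0.001, -0.0, -1.0]]
wrist_force: [-0.3, 0.5, 0.6]
grip_width: 0.0273
finger_force: 0.0
```

```bash
python3 -c "
from h import *
s=bot.sense(); print(s['time'],s['ee_pos'])
v=-Xr*np.sin(np.radians(9.4))-Y*np.cos(np.radians(9.4)); T=H['L']+.097*v; print(T)
go(T[0],T[1],.2,np.radians(83.7))"
```

```text
37.9 [ 0.51985838 -0.02159456  0.20150721]
[0.54236016 0.12811212 0.        ]
d [-0.0307  0.1482  0.0015] w [4.0000e-04 6.0000e-04 1.7358e+00] rows~ 11.572077440829325
```

That first call was my mistake: I sent a stray shift with an out-of-range opening, and it was accepted. The tool slid about 5 cm along the right screen while the fingers opened. I'll check whether the screen moved before going on.

```bash
python3 -c "
from h import *
d=cap('scene'); c=cap('top')
a=d['color'][150:270,225:385,::-1]; b=c['color'][150:270,225:385,::-1]
cv2.imwrite('pics/b7.png',cv2.resize(np.hstack([a,b]),None,fx=2.5,fy=2.5,interpolation=cv2.INTER_CUBIC))"
```

```text
(no output)
```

View pics/b7.png

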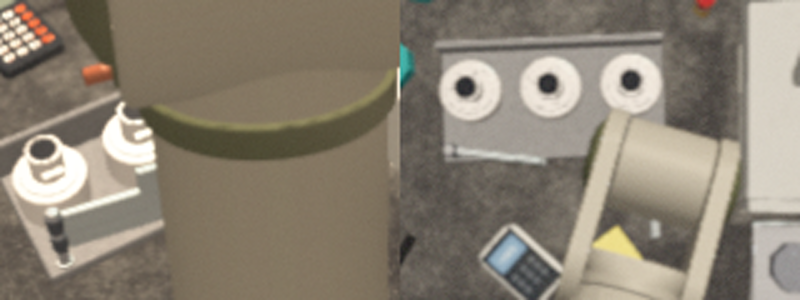

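The arm hides the right screen apart from its free end at (656,230), which looks about right. I'll continue to the left tab and check the right screen once it's in view.

Call:
{"api": "servo_tool", "payload": {
  "plan": [
    {"dx": -0.005, "dy": 0.025, "dz": 0, "wx": 0, "wy": 0, "wz": 0.13},
    {"dx": -0.01, "dy": 0.05, "dz": 0, "wx": 0, "wy": 0, "wz": 0.26},
    {"dx": -0.015, "dy": 0.075, "dz": 0, "wx": 0, "wy": 0, "wz": 0.39},
    {"dx": -0.02, "dy": 0.1, "dz": 0, "wx": 0, "wy": 0, "wz": 0.52},
    {"dx": -0.025, "dy": 0.125, "dz": 0, "wx": 0, "wy": 0, "wz": 0.65},
    {"dx": -0.0305, "dy": 0.148, "dz": 0, "wx": 0, "wy": 0, "wz": 0.78},
    {"dx": -0.0305, "dy": 0.148, "dz": 0, "wx": 0, "wy": 0, "wz": 0.91},
    {"dx": -0.0305, "dy": 0.148, "dz": 0, "wx": 0, "wy": 0, "wz": 1.04},
    {"dx": -0.0305, "dy": 0.148, "dz": 0, "wx": 0, "wy": 0, "wz": 1.17},
    {"dx": -0.0305, "dy": 0.148, "dz": 0, "wx": 0, "wy": 0, "wz": 1.3},
    {"dx": -0.0305, "dy": 0.148, "dz": 0, "wx": 0, "wy": 0, "wz": 1.43},
    {"dx": -0.0305, "dy": 0.148, "dz": 0, "wx": 0, "wy": 0, "wz": 1.56},
    {"dx": -0.0305, "dy": 0.148, "dz": 0, "wx": 0, "wy": 0, "wz": 1.69},
    {"dx": -0.0305, "dy": 0.148, "dz": 0, "wx": 0, "wy": 0, "wz": 1.736},
    {"dx": -0.0305, "dy": 0.148, "dz": 0, "wx": 0, "wy": 0, "wz": 1.736},
    {"dx": -0.0305, "dy": 0.148, "dz": 0, "wx": 0, "wy": 0, "wz": 1.736}
  ],
  "fingers": 32
}}

```text
time: 39.6
ee_pos: [0.5424, 0.1278, 0.2005]
tcp_rot: [[0.108, 0.994, -0.002], [0.994, -0.108, -0.0], [-0.0, -0.002, -1.0]]
wrist_force: [0.0, 0.1, -0.1]
grip_width: 0.0273
finger_force: 0.0
```

```bash
python3 -c "
from h import *
s=bot.sense(); print(s['time'],s['ee_pos'],s['joints'],s['grip_width'])
go(.542,.127,.121,np.radians(83.7))"
```

```text
39.6 [0.54235446 0.12777954 0.20054647] [1.89102317e-02 4.36794384e-01 1.36546324e+00 5.49193651e-06
 1.34084763e+00 1.27522611e-01] 0.027255902264409642
d [-0.0008 -0.0001  0.0795] w [-0.0015  0.0002  0.0013] rows~ 1.591021642358748
```

Call:
{"api": "servo_tool", "payload": {
  "plan": [
    {"dx": 0, "dy": 0, "dz": 0.03, "wx": 0, "wy": 0, "wz": 0},
    {"dx": 0, "dy": 0, "dz": 0.045, "wx": 0, "wy": 0, "wz": 0},
    {"dx": 0, "dy": 0, "dz": 0.06, "wx": 0, "wy": 0, "wz": 0},
    {"dx": 0, "dy": 0, "dz": 0.07, "wx": 0, "wy": 0, "wz": 0},
    {"dx": 0, "dy": 0, "dz": 0.08, "wx": 0, "wy": 0, "wz": 0},
    {"dx": 0, "dy": 0, "dz": 0.08, "wx": 0, "wy": 0, "wz": 0}
  ]
}}

```text
time: 40.2
ee_pos: [0.5421, 0.1278, 0.1202]
tcp_rot: [[0.109, 0.994, -0.002], [0.994, -0.109, -0.0], [-0.0, -0.002, -1.0]]
wrist_force: [0.5, -0.2, 0.4]
grip_width: 0.0272
finger_force: 0.0
```

Call:
{"api": "servo_tool", "payload": {
  "plan": [
    {"dx": 0, "dy": 0, "dz": 0, "wx": 0, "wy": 0, "wz": 0},
    {"dx": 0, "dy": 0, "dz": 0, "wx": 0, "wy": 0, "wz": 0},
    {"dx": 0, "dy": 0, "dz": 0, "wx": 0, "wy": 0, "wz": 0},
    {"dx": 0, "dy": 0, "dz": 0, "wx": 0, "wy": 0, "wz": 0},
    {"dx": 0, "dy": 0, "dz": 0, "wx": 0, "wy": 0, "wz": 0},
    {"dx": 0, "dy": 0, "dz": 0, "wx": 0, "wy": 0, "wz": 0}
  ],
  "fingers": 0,
  "squeeze": 40
}}

```text
time: 40.8
ee_pos: [0.543, 0.1278, 0.1219]
tcp_rot: [[0.11, 0.994, 0.001], [0.994, -0.11, 0.0], [0.0, 0.001, -1.0]]
wrist_force: [0.9, -0.3, 5.2]
grip_width: 0.0075
finger_force: 42.9
```

```bash
python3 -c "
from h import *
s=bot.sense(); a=ang('L',s['ee_pos']); print(s['time'],s['ee_pos'],s['wrist_force'],s['grip_width'],a)
yaw=np.degrees(np.arctan2(s['tcp_rot'][1][0],s['tcp_rot'][0][0])); print(93.1-yaw)
arc('L',-np.radians(yaw-3.1),12)"
```

```text
40.8 [0.54295653 0.12783835 0.12188534] [ 0.85577695 -0.34728998  5.17881775] 0.007487272287230871 (np.float64(0.09720626721197922), np.float64(9.03295634159419))
9.402198016200131
[ 0.0006 -0.0114] 0.117
[ 0.0025 -0.0226] 0.234
[ 0.0057 -0.0335] 0.352
[ 0.0102 -0.044 ] 0.469
[ 0.0159 -0.0539] 0.586
[ 0.0226 -0.063 ] 0.703
[ 0.0304 -0.0713] 0.821
[ 0.0392 -0.0786] 0.938
[ 0.0487 -0.0849] 1.055
[ 0.0589 -0.09  ] 1.172
[ 0.0696 -0.0939] 1.289
[ 0.0807 -0.0965] 1.407
```

Call:
{"api": "servo_tool", "payload": {
  "plan": [
    {"dx": 0.0006, "dy": -0.0114, "dz": 0, "wx": 0, "wy": 0, "wz": 0.117},
    {"dx": 0.0025, "dy": -0.0226, "dz": 0, "wx": 0, "wy": 0, "wz": 0.234},
    {"dx": 0.0057, "dy": -0.0335, "dz": 0, "wx": 0, "wy": 0, "wz": 0.352},
    {"dx": 0.0102, "dy": -0.044, "dz": 0, "wx": 0, "wy": 0, "wz": 0.469},
    {"dx": 0.0159, "dy": -0.0539, "dz": 0, "wx": 0, "wy": 0, "wz": 0.586},
    {"dx": 0.0226, "dy": -0.063, "dz": 0, "wx": 0, "wy": 0, "wz": 0.703},
    {"dx": 0.0304, "dy": -0.0713, "dz": 0, "wx": 0, "wy": 0, "wz": 0.821},
    {"dx": 0.0392, "dy": -0.0786, "dz": 0, "wx": 0, "wy": 0, "wz": 0.938},
    {"dx": 0.0487, "dy": -0.0849, "dz": 0, "wx": 0, "wy": 0, "wz": 1.055},
    {"dx": 0.0589, "dy": -0.09, "dz": 0, "wx": 0, "wy": 0, "wz": 1.172},
    {"dx": 0.0696, "dy": -0.0939, "dz": 0, "wx": 0, "wy": 0, "wz": 1.289},
    {"dx": 0.0807, "dy": -0.0965, "dz": 0, "wx": 0, "wy": 0, "wz": 1.407},
    {"dx": 0.0807, "dy": -0.0965, "dz": 0, "wx": 0, "wy": 0, "wz": 1.407},
    {"dx": 0.0807, "dy": -0.0965, "dz": 0, "wx": 0, "wy": 0, "wz": 1.407}
  ]
}}

```text
time: 42.2
ee_pos: [0.4574, 0.2191, 0.1219]
tcp_rot: [[0.999, 0.053, 0.005], [0.053, -0.999, 0.001], [0.005, -0.001, -1.0]]
wrist_force: [7.1, 0.3, 0.7]
grip_width: 0.0073
finger_force: 42.5
```

```bash
python3 -c "
from h import *
s=bot.sense(); print(s['time'],s['ee_pos'],s['wrist_force'],s['moment'],s['grip_width'],ang('L',s['ee_pos']))
yaw=np.degrees(np.arctan2(s['tcp_rot'][1][0],s['tcp_rot'][0][0])); print(93.1-yaw)"
```

```text
42.2 [0.45735211 0.21906178 0.12190987] [7.07486268 0.27356749 0.71038737] [ 0.14631136 -0.90081555 -0.24884534] 0.007333733187326082 (np.float64(0.09576628195845409), np.float64(89.85120829450132))
90.03888378233461
```

Left screen is at 90°. Release, lift straight up and move clear toward the start pose for a look.

Call:
{"api": "servo_tool", "payload": {
  "plan": [
    {"dx": 0, "dy": 0, "dz": 0, "wx": 0, "wy": 0, "wz": 0},
    {"dx": 0, "dy": 0, "dz": 0, "wx": 0, "wy": 0, "wz": 0},
    {"dx": 0, "dy": 0, "dz": 0, "wx": 0, "wy": 0, "wz": 0},
    {"dx": 0, "dy": 0, "dz": 0, "wx": 0, "wy": 0, "wz": 0},
    {"dx": 0, "dy": 0, "dz": -0.02, "wx": 0, "wy": 0, "wz": 0},
    {"dx": 0, "dy": 0, "dz": -0.05, "wx": 0, "wy": 0, "wz": 0},
    {"dx": 0, "dy": 0, "dz": -0.09, "wx": 0, "wy": 0, "wz": 0},
    {"dx": 0, "dy": 0, "dz": -0.12, "wx": 0, "wy": 0, "wz": 0},
    {"dx": -0.01, "dy": 0.05, "dz": -0.12, "wx": 0, "wy": 0, "wz": 0},
    {"dx": -0.02, "dy": 0.1, "dz": -0.12, "wx": 0, "wy": 0, "wz": 0},
    {"dx": -0.03, "dy": 0.15, "dz": -0.12, "wx": 0, "wy": 0, "wz": 0},
    {"dx": -0.04, "dy": 0.2, "dz": -0.12, "wx": 0, "wy": 0, "wz": 0},
    {"dx": -0.05, "dy": 0.25, "dz": -0.12, "wx": 0, "wy": 0, "wz": 0},
    {"dx": -0.06, "dy": 0.3, "dz": -0.12, "wx": 0, "wy": 0, "wz": 0},
    {"dx": -0.06, "dy": 0.35, "dz": -0.12, "wx": 0, "wy": 0, "wz": 0},
    {"dx": -0.06, "dy": 0.4, "dz": -0.12, "wx": 0, "wy": 0, "wz": 0},
    {"dx": -0.06, "dy": 0.45, "dz": -0.12, "wx": 0, "wy": 0, "wz": 0},
    {"dx": -0.06, "dy": 0.5, "dz": -0.12, "wx": 0, "wy": 0, "wz": 0},
    {"dx": -0.06, "dy": 0.5, "dz": -0.12, "wx": 0, "wy": 0, "wz": 0},
    {"dx": -0.06, "dy": 0.5, "dz": -0.12, "wx": 0, "wy": 0, "wz": 0}
  ],
  "fingers": 32
}}

```text
time: 44.2
ee_pos: [0.4222, -0.2847, 0.2407]
tcp_rot: [[0.999, 0.052, -0.001], [0.052, -0.999, 0.001], [-0.001, -0.001, -1.0]]
wrist_force: [-0.1, 0.5, -0.7]
grip_width: 0.0273
finger_force: 0.0
```

Call:
{"api": "servo_tool", "payload": {
  "plan": [
    {"dx": -0.04, "dy": 0.03, "dz": 0, "wx": 0, "wy": 0, "wz": 0},
    {"dx": -0.08, "dy": 0.06, "dz": 0, "wx": 0, "wy": 0, "wz": 0},
    {"dx": -0.12, "dy": 0.09, "dz": 0, "wx": 0, "wy": 0, "wz": 0},
    {"dx": -0.16, "dy": 0.12, "dz": 0, "wx": 0, "wy": 0, "wz": 0},
    {"dx": -0.2, "dy": 0.15, "dz": 0, "wx": 0, "wy": 0, "wz": 0},
    {"dx": -0.2, "dy": 0.18, "dz": 0, "wx": 0, "wy": 0, "wz": 0},
    {"dx": -0.2, "dy": 0.18, "dz": 0, "wx": 0, "wy": 0, "wz": 0},
    {"dx": -0.2, "dy": 0.18, "dz": 0, "wx": 0, "wy": 0, "wz": 0}
  ]
}}

```text
time: 45.0
ee_pos: [0.2332, -0.473, 0.2412]
tcp_rot: [[0.998, 0.055, 0.0], [0.055, -0.998, 0.001], [0.0, -0.001, -1.0]]
wrist_force: [0.8, 0.5, -0.1]
grip_width: 0.0273
finger_force: 0.0
```

```bash
python3 -c "
from h import *
s=bot.sense(); print(s['time'],s['ee_pos'],s['wrist_force'])
d=cap('scene'); c=cap('top'); tray2(c)
save(c,'t8.png',(230,160,470,290),3.3); save(d,'s8.png',(225,165,355,265),6)"
```

```text
45.0 [ 0.23322127 -0.47302223  0.24118075] [ 0.76706943  0.4854021  -0.08776111]
tray (array([93.77381134, 33.9924736 ]), 1.7691912651062012, 3030.21875) [ 0.41543601 -0.29992881  0.016     ]
[[0.365, -0.1492], [0.4723, -0.1518], [0.4661, -0.4529], [0.358, -0.4492]]
cap? [445.125 257.625] (array([19., 18.]), 90.0, 275.875) [ 0.41297138 -0.39626036  0.049     ]
cap? [413.25  257.375] (array([19.  , 19.75]), 90.0, 286.0) [ 0.41298024 -0.296091    0.049     ]
cap? [382.  256.5] (array([18.75, 19.75]), 90.0, 260.125) [ 0.41477878 -0.19861679  0.049     ]
```

View pics/t8.png

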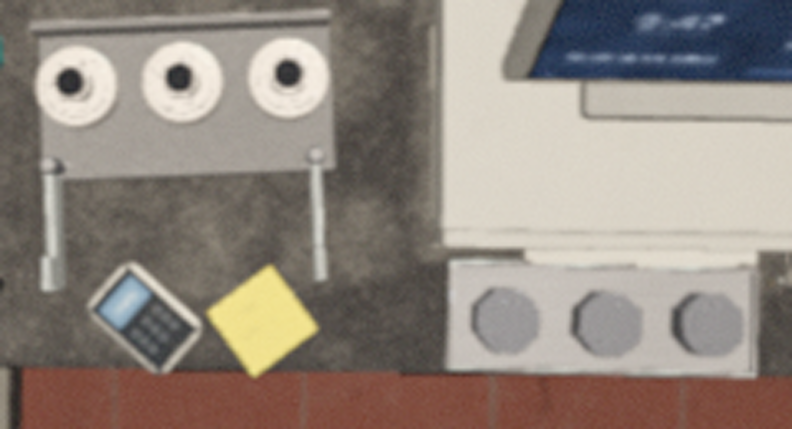

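View pics/s8.png

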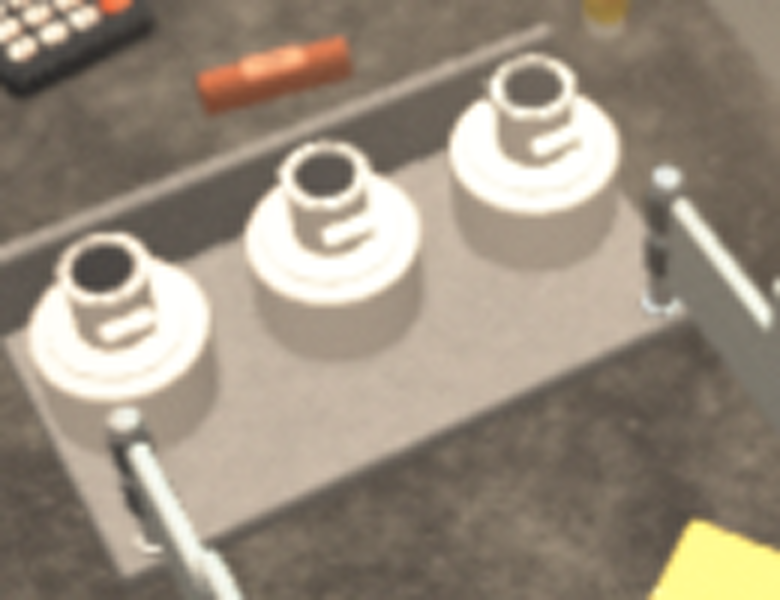

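All three caps stand in a row in the tray, and both screens point toward the robot, with free ends at (321,280) and (52,289). I'll measure their angles.

```bash
python3 -c "
from h import *
c=cap('top'); d=cap('scene')
for n,p in(('R',(321,280)),('R',(319.5,248)),('L',(52,289)),('L',(52,260))):
    P=onz(c,p[0]/3.3+229.65,p[1]/3.3+159.65,.125); print(n,P,ang(n,P))
# bright aluminium top faces: fit line per screen in top view (z .095 upper edge) 
for n,b in(('R',(320,212,332,232)),('L',(240,216,252,236))):
    im=c['color'][b[1]:b[3],b[0]:b[2]].astype(float).sum(2); w=np.clip(im-np.median(im),0,None)**2
    P=np.array([onz(c,b[0]+(w[i]*np.arange(w.shape[1])).sum()/w[i].sum(),b[1]+i,.095)[:2] for i in range(len(w))])
    k=np.polyfit(P[:,0],P[:,1],1)[0]; print(n,'panel yaw deg',np.degrees(np.arctan(k)),'rack 3.1', P[[0,-1]].round(4).tolist())
for n,b in(('R',(320,237,334,245)),('L',(240,239,252,247))):
    im=c['color'][b[1]:b[3],b[0]:b[2]].astype(float).sum(2); w=np.clip(im-np.median(im),0,None)**2
    P=np.mean([onz(c,b[0]+(w[i]*np.arange(w.shape[1])).sum()/w[i].sum(),b[1]+i,.125) for i in range(len(w))],0); print(n,'tab',P,ang(n,P))
"
```

```text
R [ 0.4522068  -0.02528365  0.125     ] (np.float64(0.11422038977516852), np.float64(89.97687431381851))
R [ 0.48054661 -0.02362312  0.125     ] (np.float64(0.08583272785692345), np.float64(89.89344978998344))
L [0.44078043 0.21385984 0.125     ] (np.float64(0.11268777481699865), np.float64(87.6911909311494))
L [0.46651596 0.21441867 0.125     ] (np.float64(0.08703561413454032), np.float64(86.45325120078384))
R panel yaw deg 3.729253952392006 rack 3.1 [[0.5487, -0.0202], [0.4916, -0.0231]]
L panel yaw deg 3.701569051273989 rack 3.1 [[0.5333, 0.2224], [0.4762, 0.219]]
R tab [ 0.46388431 -0.02439305  0.125     ] (np.float64(0.10251228726576105), np.float64(89.83291968318483))
L tab [0.45453807 0.21904758 0.125     ] (np.float64(0.0985766200053868), np.float64(89.936347226163))
```

Both screens are square to the rack within about 1°, the caps are in the tray and the arm is clear.

```bash
python3 -c "
from station import bot
print(bot.job_done())"
```

```text
the job is handed in; nothing more can be done
None
```

I took off all three caps and stood them side by side in the tray, opened both screens to 90° within about 1°, and handed the job in at about 45 s; one mistaken move slid the open gripper along the right screen, but a later check found it still square.

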